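# Load a tube in the end-brushing machine and start it

### The arm

A 6-joint arm with a two-finger parallel gripper is mounted at the origin on the work surface. World frame = base frame: x ahead of the robot, y to its left, z up, the work surface at z = 0. Lengths are in m, angles in rad, forces in N, time in s.
With the tool pointing down it reaches from about 0.375 to 0.975 m from the base axis. Payload 3.8 kg.
Tool frame: the origin (TCP) lies midway between the tips of the shut fingers; the grasp point (between the pads) lies 19 mm behind it; z points along the fingers, y is the direction in which the jaws open and shut (so a half turn about z gives the same grasp; the last joint's range is limited). The gripper opens to 85 mm and grips with 20 to 120 N. Pads are 22 mm wide; open, the fingers measure 114 mm over their backs; the gripper's body (76 mm by 85 mm) begins 54 mm behind the grasp point. The pads swing forward as they close: fully open they stand 13 mm farther back than shut.
Start: joints at [-0.037, 0.264, 1.604, -0, 1.274, -0.037], TCP at [0.675, -0, 0.231] pointing down, gripper open.
Joint ranges: [-2.63, 2.63], [-0.94, 2.18], [0.31, 2.57], [-1.31, 4.45], [0, 2.66], [-2.55, 2.55]. Speed limits (rad/s): [2.57, 2.57, 3.14, 3.14, 3.14, 3.14].

### API

Orientations are given as a rotation vector (axis times angle).
In Python, from workcell import bot gives the robot as it stands.
- The arm moves only by the tool drive_tool, never from a script. Its argument "deltas" is a list of rows, each an object with "hand": the opening, from 0 (shut) to 1 (fully open); "offset": the shift along the world's x, y, z in cm, a list of three; "angular": the turn, a rotation vector about the world's x, y, z in degrees, a list of three. A call has 1 to 8 rows; each row is the pose to reach, as a shift and turn from the pose commanded when the call began; what a row does not reach only later rows make up. A row lasts 1/8 s, in which the tool goes at most 62.5 mm and 10.7 degrees, less where a joint would pass 70% of its speed; a pose out of reach is approached as far as the arm can. A call with a gripper value outside its range is refused whole. The fingers move at their own pace and stop on an object; "force" is the grip in N (left out, the last holds). Time passes only in rows, so rows that repeat a pose let the fingers close. It gives the time, the measured TCP pose, the force and the opening at its end, in the units of the state.
- bot.read_state(): the state, without advancing time (a new reading comes with each control period).
- bot.read_camera(name): name is "scene" or "side" or "wrist"; returns a dict with "frame" (420x560x3 uint8, blue, green, red), "mtx" (3x3 intrinsics, pixels), "R" (3x3) and "t" (3): a world point X has camera coordinates R X + t. Camera axes: x right, y down, z forward; pixel columns grow to the right and rows downward; lengths in m; the calibration is good to about 2 mm. The wrist camera is an equidistant fisheye: a pixel r from the principal point sees the ray r / f radians off the axis. A picture is of the moment at which its call begins. There is no depth.
- bot.finish_job(): hands the job in, once; it reports no verdict.
The state is a dict: "time": time; "q": joint angles; "joint_vel": joint speeds; "joint_torque": joint torques, N m; "tool_pos": TCP position; "tcp_rot": TCP orientation; "wrist_force": force on the tool from outside, world axes, zero at the start; "torque": the same for the moment, N m; "width": opening from 0.0 (shut) to 1.0 (fully open).
Only numpy, scipy, OpenCV 4.12 (cv2) and the standard library are available. Lean on these libraries where they do the work, as an engineer would, in place of code of your own. Each camera call takes 0.05 s, during which the arm holds its last target. There are 200 camera calls.

### The job

Take the steel tube from the wooden rest, lower it (do not drop it) into the two V-blocks on the machine's sloping bed with its lower end down against the foot stop, and let go. Then swing the clamp strap over it, fully home against its stop pin, and only then start the machine: turn the key on the sloping box clockwise all the way, keep it there for about half a second, and let it spring back. Leave the hammer, angle plate, bottle and pipe offcut where they are.

Things in the scene. Friction and masses are not known exactly. Their poses are not given: they have to be found in the camera images.
- tube: Loose plain steel tube, 34 mm outside diameter, 200 mm long, about 0.5 kg, both ends alike. Origin at its centre, x axis along it. It starts level in two wooden V notches (24 mm thick, 65 mm either side of the rest's middle), axis 48 mm above the table; between them it is free down to a board, top 12 mm above the table.
- rest: Fixed wooden rest holding the tube at the start: board 190 x 90 x 12 mm with two notched blocks. Origin under its centre on the table, x along the tube.
- machine: Fixed tube-end brushing machine, grey base plate 340 x 170 mm with a sloping steel bed 130 mm wide that rises at 30 degrees towards the machine's +x, away from the robot; a round brush and green motor stand at the upper end, beginning 114 mm up-slope of the seat point, 62 mm diameter. Origin on the table, straight below the seat.
- seat (a point): Where the tube's centre must come to lie, 145 mm above the table: in its own frame x points up the 30 degree slope, y is level across the bed, z is square to the bed. Tube axis along x. Two steel V-blocks (90 degree notch, 30 mm long, 52 mm wide, tops up to 3 mm below the axis, notch bottom 24 mm below it) stand at x = -65 and +65 mm, free between; the bed's face is at z = -42 mm.
- foot_stop (a point): Middle of the foot stop's face at the lower end, 100 mm down-slope of the seat: a tube centred on the seat touches it. Plate 36 mm wide, 10 mm thick, top 4 mm above the tube axis. Frame as the seat's. Friction keeps the tube where it is laid, so it does not slide down to the stop by itself.
- strap (a joint): Swing angle of the clamp strap, rad: 0 = fully home across the tube against the stop pin, grows as it opens to 2.4; the hinge axis is square to the bed. From home (pointing to seat -y) it opens towards the foot of the bed (seat -x) and then on to seat +y. Stays where left (stiff hinge, about 1.5 N at the stud, stops at 0). Starts open at 1.2 to 1.9.
- strap_hinge (a point): Point on the strap's hinge axis at the stud's grip height: 65 mm down-slope of the seat, 38 mm to its +y side, 52.5 mm square above the tube axis. Fixed. Frame as the seat's.
- stud (a point): Grip point on the strap's handle stud, a steel round 16 mm in diameter and 42 mm tall, standing square to the bed on the strap near its free end, 75 mm from the hinge axis. The point is 25 mm above the strap, 17 mm below the stud top. Strap: flat steel 100 x 24 x 8 mm; its underside passes 2.5 mm above a seated tube. Its z axis is along the stud, its y axis points from the stud to the hinge.
- key (a joint): Key angle, rad: 0 = at rest (run), 1.0 = turned fully clockwise as seen looking at the panel (start). A spring returns it to 0 when let go (about 0.04 N m at rest, 0.16 N m fully turned).
- key_grip (a point): Middle of the key's black bow, on the turning axis, 39 mm out from the panel. Bow: flat, 42 mm wide, 10 mm thick, 36 mm tall along the axis (this point is 15 mm below its outer edge). Frame turns with the key: z points out of the panel along the turning axis (panel slopes 30 degrees, facing the robot side), x along the bow's width (up-slope at rest), y through its thickness.
- keybox: Fixed grey key-switch box 130 x 100 mm, about 100 mm high at the back, with the panel sloping 30 degrees like the bed. Origin under its centre on the table.
- hammer: Bystander: hand hammer lying on the table.
- angle_plate: Bystander: heavy dark angle plate, 120 x 120 x 110 mm.
- oil_bottle: Bystander: amber bottle, 54 mm diameter, 150 mm tall.
- pipe_offcut: Bystander: short pipe standing on end, 60 mm diameter, 70 mm tall.

How it is judged:
By the outcome, as a careful person would: the job done as asked, in the order asked, and still so for the second after the job is handed in, with the robot touching nothing.
It also fails if it takes over 58 s, if anything falls off the work surface, if the arm or the gripper's body presses on something with over 40 N, if the wrist force passes 120 N, or if a joint passes its speed limit or range.

## Working session

There is one attempt and no reset: what is moved stays moved. The work goes in short steps, Python scripts to look and compute and a tool call to move; the robot and the scene stay as the last step left them, time stands still between calls to the robot, and variables do not carry over. Pictures are saved under pics/ and viewed, about 8 in all and at most 12, crops included, and the job is handed in when it is done.

Besides the shell and the picture viewer there is one more tool, called after ">>>" as name(argument=value, ...), one argument or row to a line, values as JSON. drive_tool: Moves the arm, as the interface text tells. Its arguments: {"type":"object","properties":{"deltas":{"type":"array"},"force":{"type":"number"}},"required":["deltas"]}

```bash
mkdir -p pics; ls; python3 - <<'E'
from workcell import bot
import cv2,numpy as np
print(bot.read_state())
for n in ("scene","side","wrist"):
    c=bot.read_camera(n); cv2.imwrite(f"pics/{n}0.png",c["frame"]); np.savez(f"pics/{n}0.npz",**c)
    print(n,c["mtx"].tolist(),c["R"].round(4).tolist(),c["t"].round(4).tolist(), (-c["R"].T@c["t"]).round(3))
E
```

```text
pics
{'time': 0.0, 'q': array([-3.69004846e-02,  2.64766776e-01,  1.60538448e+00, -3.10894168e-06,
        1.27365637e+00, -3.69110402e-02]), 'joint_vel': array([ 9.31107389e-04, -1.52296988e-03,  1.08638767e-03,  1.75194915e-05,
        2.02123315e-03, -3.88924747e-04]), 'joint_torque': array([ 6.10465631e-04, -5.15121067e+01, -3.67308676e+01, -4.07824507e-05,
        1.31324201e-02,  1.46811578e-05]), 'tool_pos': array([6.74278506e-01, 2.34248551e-05, 2.29947154e-01]), 'tcp_rot': array([-2.22028194, -2.2203074 ,  0.00236997]), 'wrist_force': array([0.45622466, 0.24507917, 0.03201724]), 'torque': array([0.00432127, 0.06531529, 0.01854813]), 'width': 0.9973367989743401}
scene [[388.50455801082114, 0.0, 271.5488751787464], [0.0, 388.50455801082114, 207.93381287476143], [0.0, 0.0, 1.0]] [[0.8712, 0.4908, 0.0126], [0.2998, -0.5114, -0.8054], [-0.3888, 0.7054, -0.5926]] [-0.5162, -0.0752, 1.4092] [ 1.02  -0.779  0.781]
side [[451.0155052530825, 0.0, 279.33955288389075], [0.0, 451.0155052530825, 206.7044981771531], [0.0, 0.0, 1.0]] [[-0.9985, -0.0502, -0.0207], [-0.0171, 0.6525, -0.7576], [0.0516, -0.7561, -0.6524]] [0.5995, 0.079, 1.0822] [0.544 0.797 0.778]
wrist [[325.19226210127806, 0.0, 281.4310639491163], [0.0, 325.19226210127806, 205.1571541219993], [0.0, 0.0, 1.0]] [[1.0, -0.0002, -0.0019], [0.0004, -0.9563, 0.2925], [-0.0019, -0.2925, -0.9562]] [-0.6726, -0.0383, 0.3794] [0.673 0.074 0.373]
```

View pics/scene0.png

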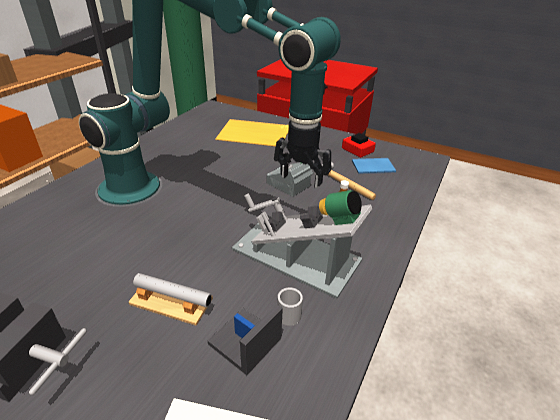

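View pics/side0.png

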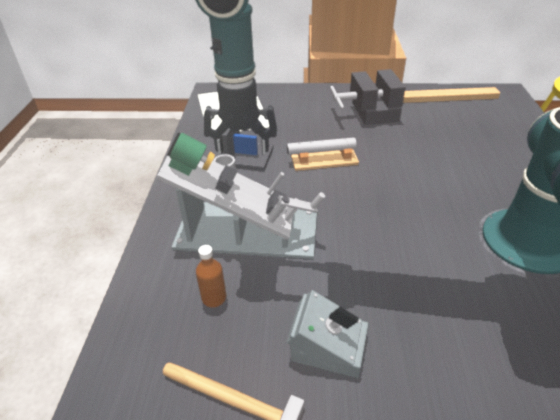

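```bash
cat > h.py <<'E'
import numpy as np, cv2
from scipy.spatial.transform import Rotation as Ro
def load(n): return dict(np.load(f"pics/{n}.npz"))
def shot(bot,cam,n):
    c=bot.read_camera(cam); cv2.imwrite(f"pics/{n}.png",c["frame"]); np.savez(f"pics/{n}.npz",**c); return c
def ray(c,uv,fish=False):
    K=c["mtx"]; d=np.array([(uv[0]-K[0,2])/K[0,0],(uv[1]-K[1,2])/K[1,1],1.])
    if fish:
        r=np.hypot(d[0],d[1]); d=np.array([d[0]/r*np.sin(r),d[1]/r*np.sin(r),np.cos(r)]) if r>0 else d
    o=-c["R"].T@c["t"]; d=c["R"].T@d; return o,d/np.linalg.norm(d)
def plane(c,uv,z,fish=False):
    o,d=ray(c,uv,fish); return o+d*(z-o[2])/d[2]
def tri(*rays):
    A=sum(np.eye(3)-np.outer(d,d) for o,d in rays); b=sum((np.eye(3)-np.outer(d,d))@o for o,d in rays)
    X=np.linalg.solve(A,b); return X, [float(np.linalg.norm((np.eye(3)-np.outer(d,d))@(X-o))*1000) for o,d in rays]
def proj(c,X,fish=False):
    p=c["R"]@np.asarray(X,float)+c["t"]; K=c["mtx"]
    if fish:
        r=np.hypot(p[0],p[1]); th=np.arctan2(r,p[2]); q=p[:2]/r*th
    else: q=p[:2]/p[2]
    return np.array([K[0,0]*q[0]+K[0,2],K[1,1]*q[1]+K[1,2]])
E
python3 - <<'E'
from h import *
s=load("scene0");d=load("side0")
P=lambda a,z:plane(s,a,z).round(3); Q=lambda a,z:plane(d,a,z).round(3)
print("tube scene",P((137,281),.048),P((209,299),.048)," side",Q((290,149),.048),Q((356,145),.048))
print("plate corners scene",P((233,247),.0),P((340,293),.0)," side",Q((176,249),0),Q((313,253),0),Q((317,207),0))
print("key", Q((344,318),.1), "box side",Q((292,365),0),Q((361,373),0))
S=d["frame"];C=s["frame"]
a=cv2.resize(S[125:265,155:335],None,fx=2.9,fy=2.9,interpolation=3)
b=cv2.resize(C[165:300,225:385],None,fx=2.9,fy=2.9,interpolation=3)
k=cv2.resize(S[285:380,280:375],None,fx=2,fy=2,interpolation=3)
im=np.zeros((600,800,3),np.uint8)
a=cv2.resize(S[125:265,155:335],(514,400),interpolation=2)
b=cv2.resize(C[165:300,225:385],(286,241),interpolation=2)
im[:400,:514]=a; im[:241,514:]=b; 
im[400:590,:190]=k
w=load("wrist0")["frame"]; im[241:600,514:]=0
w2=cv2.resize(w,(480,360)); im[240:600,320:800]=w2
cv2.imwrite("pics/comp1.png",im)
E
```

```text
tube scene [ 0.399 -0.349  0.048] [ 0.591 -0.305  0.048]  side [ 0.584 -0.308  0.048] [ 0.391 -0.332  0.048]
plate corners scene [ 0.505 -0.079  0.   ] [ 0.847 -0.087  0.   ]  side [0.846 0.057 0.   ] [0.518 0.06  0.   ] [ 0.506 -0.107  0.   ]
key [0.467 0.312 0.1  ] box side [0.559 0.349 0.   ] [0.431 0.36  0.   ]
```

View pics/comp1.png

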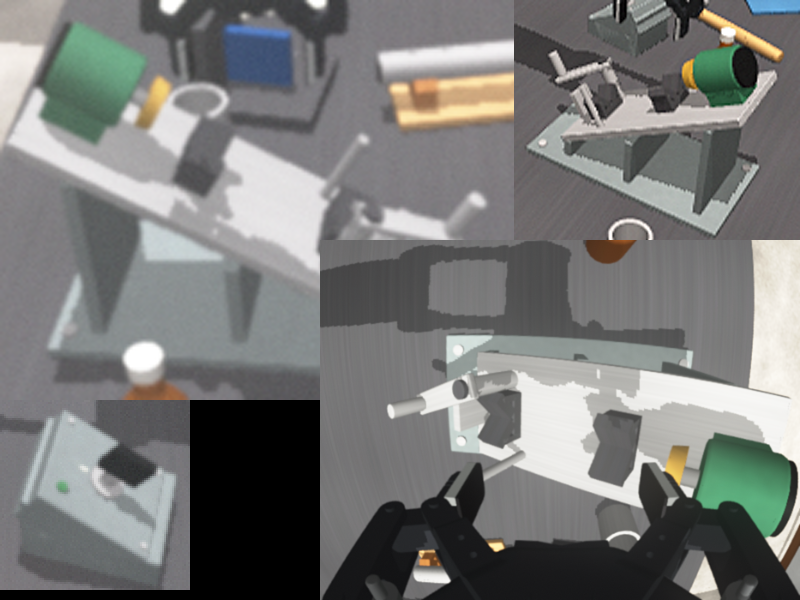

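```bash
python3 - <<'E'
from h import *
w=load("wrist0")["frame"]
cv2.imwrite("pics/w_crop.png",cv2.resize(w[105:315,75:355],None,fx=2.8,fy=2.8,interpolation=cv2.INTER_CUBIC))
E
```

```text
(no output)
```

View pics/w_crop.png

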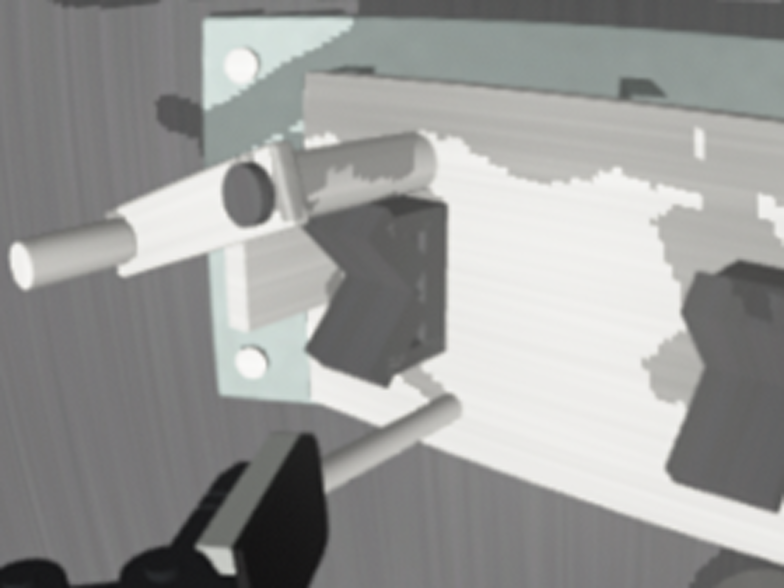

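```bash
cat >> h.py <<'E'
c30,s30=np.cos(np.pi/6),.5
def seat2mach(p): x,y,z=np.asarray(p,float)/1000; return np.array([x*c30-z*s30,y,.145+x*s30+z*c30])
def seat2world(p,m):
    q=seat2mach(p); c,s=np.cos(m[2]),np.sin(m[2]); return np.array([m[0]+c*q[0]-s*q[1],m[1]+s*q[0]+c*q[1],q[2]])
E
python3 - <<'E'
from h import *
from scipy.optimize import least_squares
w=load("wrist0")
f=lambda u,v:(75+(u+.5)/2.8-.5,105+(v+.5)/2.8-.5)
obs=[((307,350),(-80,-26,-3)),((390,385),(-50,-26,-3)),((305,222),(-80,26,-3)),((447,350),(-50,-26,-42)),((447,205),(-50,26,-42)),((667,468),(50,-26,-3)),((778,510),(80,-26,-3))]
Pw=[plane(w,f(*a),seat2mach(b)[2],True) for a,b in obs]
r=least_squares(lambda m:np.concatenate([(seat2world(b,m)-p)[:2] for p,(a,b) in zip(Pw,obs)])*1000,[.675,-.02,0],loss='soft_l1')
m=r.x; print(m,np.degrees(m[2]))
for p,(a,b) in zip(Pw,obs): print(b,((seat2world(b,m)-p)*1000).round(1)[:2])
print("hinge img",plane(w,f(247,195),seat2mach((-65,38,33))[2],True),seat2world((-65,38,33),m))
for n in("scene0","side0"): print(n,[proj(load(n),seat2world(p,m)).round(0).tolist() for p in [(-80,-26,-3),(80,-26,-3),(80,26,-3),(-65,38,33)]])
# stud: ray to top centre meets plane of z=69.5 in seat frame
o,d=ray(w,f(22,266),True)
R=Ro.from_euler('z',m[2]).as_matrix()@Ro.from_euler('y',-np.pi/6).as_matrix()
S=seat2world((0,0,0),m)
o2=R.T@(o-S)*1000;d2=R.T@d;t=(69.5-o2[2])/d2[2];q=o2+d2*t
print("stud seat",q, "rel hinge",q[:2]-[-65,38],np.hypot(*(q[:2]-[-65,38])), "angle",np.arctan2(-(q[0]+65),-(q[1]-38)))
# plate corners
print([plane(w,f(*a),.008,True).round(3) for a in((203,17),(220,393))], [seat2world(0*np.ones(3),m)])
E
```

```text
[ 0.65217154 -0.01367359 -0.03868781] -2.2166484841133385
(-80, -26, -3) [ 0.  -4.9]
(-50, -26, -3) [-4.9 -0.5]
(-80, 26, -3) [-1.3  3.9]
(-50, -26, -42) [1.4 0.1]
(-50, 26, -42) [1.2 1.3]
(50, -26, -3) [ 0.4 -2.8]
(80, -26, -3) [-0.2  0.6]
hinge img [0.5828309  0.02781389 0.14107884] [0.58090412 0.02711342 0.14107884]
scene0 [[263.0, 221.0], [308.0, 214.0], [318.0, 204.0], [273.0, 198.0]]
side0 [[286.0, 193.0], [226.0, 163.0], [221.0, 177.0], [286.0, 198.0]]
stud seat [-134.94889563   15.01114268   69.5       ] rel hinge [-69.94889563 -22.98885732] 73.62971927508393 angle 1.253264706538759
[array([0.515, 0.078, 0.008]), array([ 0.506, -0.092,  0.008])] [array([ 0.65217154, -0.01367359,  0.145     ])]
```

>>> drive_tool(
  deltas=[
    {"hand": 1, "offset": [-2.5, -4, 0], "angular": [0, 0, -10]},
    {"hand": 1, "offset": [-5, -8, 0], "angular": [0, 0, -20]},
    {"hand": 1, "offset": [-7.5, -12, 0], "angular": [0, 0, -30]},
    {"hand": 1, "offset": [-10, -16, 0], "angular": [0, 0, -40]},
    {"hand": 1, "offset": [-12.5, -20, 0], "angular": [0, 0, -50]},
    {"hand": 1, "offset": [-15, -25, 0], "angular": [0, 0, -60]},
    {"hand": 1, "offset": [-17.5, -29, 0], "angular": [0, 0, -70]},
    {"hand": 1, "offset": [-18.4, -32, 0], "angular": [0, 0, -80]},
  ],
  force=60,
)

```text
time: 1.15
tool_pos: [0.4892, -0.3215, 0.231]
tcp_rot: [-3.13, -0.262, 0.001]
wrist_force: [0.1, 0.2, 0.7]
width: 1.001
```

```bash
python3 - <<'E'
from h import *
from workcell import bot
from scipy.optimize import least_squares
w=load("wrist0")
f=lambda u,v:(75+(u+.5)/2.8-.5,105+(v+.5)/2.8-.5)
obs=[((307,350),(-80,-21,-3)),((390,385),(-50,-26,-3)),((305,222),(-80,21,-3)),((447,350),(-50,-26,-42)),((447,205),(-50,26,-42)),((667,468),(50,-26,-3)),((778,510),(80,-26,-3))]
Pw=[plane(w,f(*a),seat2mach(b)[2],True) for a,b in obs]
r=least_squares(lambda m:np.concatenate([(seat2world(b,m)-p)[:2] for p,(a,b) in zip(Pw,obs)])*1000,[.675,-.02,0],loss='soft_l1')
m=r.x; print(m,np.degrees(m[2]))
for p,(a,b) in zip(Pw,obs): print(b,((seat2world(b,m)-p)*1000).round(1)[:2])
shot(bot,"wrist","w1"); s=bot.read_state(); print(s["time"],s["tool_pos"],s["tcp_rot"],s["q"])
E
```

```text
[ 0.65216705 -0.01357257 -0.04086522] -2.3414047858083666
(-80, -21, -3) [0.2 0.3]
(-50, -26, -3) [-4.9 -0.3]
(-80, 21, -3) [-1.4 -0.8]
(-50, -26, -42) [1.3 0.2]
(-50, 26, -42) [1.3 1.5]
(50, -26, -3) [ 0.3 -2.8]
(80, -26, -3) [-0.3  0.5]
1.2 [ 0.48868759 -0.32477474  0.23104321] [ 3.12868655e+00  2.51769186e-01 -2.30080372e-03] [-0.6271859   0.09798849  1.79870908 -0.00324595  1.2441966   0.78405438]
```

View pics/w1.png

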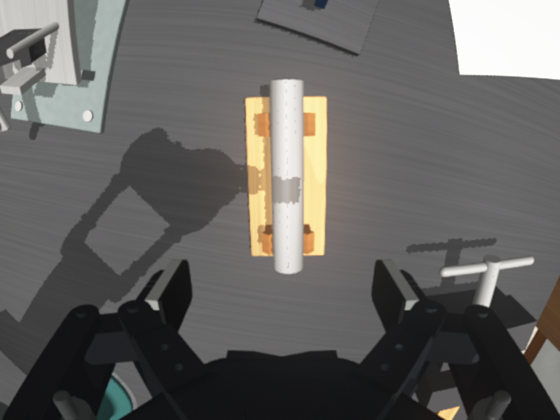

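```bash
python3 - <<'E'
from h import *
w=load("w1"); print(-w["R"].T@w["t"])
for uv in [(287,80),(288,272),(271,100),(303,100),(274,260),(302,260)]:
  print(uv,plane(w,uv,.048,True).round(4),plane(w,uv,.060,True).round(4))
p,q=plane(w,(287,100),.065,True),plane(w,(288,260),.065,True); d=p-q; print(np.degrees(np.arctan2(d[1],d[0])))
for b in [(246,97),(326,97),(252,256),(325,254)]: print(plane(w,b,.012,True).round(4))
E
```

```text
[ 0.56155785 -0.30942353  0.37365541]
(287, 80) [ 0.5907 -0.3101  0.048 ] [ 0.5897 -0.3101  0.06  ]
(288, 272) [ 0.3862 -0.3466  0.048 ] [ 0.3927 -0.3452  0.06  ]
(271, 100) [ 0.5683 -0.2979  0.048 ] [ 0.5681 -0.2983  0.06  ]
(303, 100) [ 0.5737 -0.329   0.048 ] [ 0.5732 -0.3283  0.06  ]
(274, 260) [ 0.3988 -0.3285  0.048 ] [ 0.4048 -0.3278  0.06  ]
(302, 260) [ 0.4039 -0.3594  0.048 ] [ 0.4097 -0.3575  0.06  ]
10.181807323238738
[ 0.5682 -0.269   0.012 ]
[ 0.5831 -0.3555  0.012 ]
[ 0.3815 -0.3029  0.012 ]
[ 0.399  -0.3915  0.012 ]
```

>>> drive_tool(
  deltas=[
    {"hand": 1, "offset": [-0.2, -0.8, -5], "angular": [0, 0, 0]},
    {"hand": 1, "offset": [-0.2, -0.8, -10], "angular": [0, 0, 0]},
    {"hand": 1, "offset": [-0.2, -0.8, -14], "angular": [0, 0, 0]},
    {"hand": 1, "offset": [-0.2, -0.8, -17], "angular": [0, 0, 0]},
    {"hand": 1, "offset": [-0.2, -0.8, -19], "angular": [0, 0, 0]},
    {"hand": 1, "offset": [-0.2, -0.8, -20.5], "angular": [0, 0, 0]},
    {"hand": 1, "offset": [-0.2, -0.8, -20.5], "angular": [0, 0, 0]},
    {"hand": 0.6, "offset": [-0.2, -0.8, -20.5], "angular": [0, 0, 0]},
  ],
)

```text
time: 2.2
tool_pos: [0.4899, -0.3287, 0.0274]
tcp_rot: [3.128, 0.274, 0.002]
wrist_force: [0.1, -0.6, 0.3]
width: 0.819
```

>>> drive_tool(
  deltas=[
    {"hand": 0.2, "offset": [0, 0, 0], "angular": [0, 0, 0]},
    {"hand": 0, "offset": [0, 0, 0], "angular": [0, 0, 0]},
    {"hand": 0, "offset": [0, 0, 0], "angular": [0, 0, 0]},
    {"hand": 0, "offset": [0, 0, 0], "angular": [0, 0, 0]},
    {"hand": 0, "offset": [0, 0, 0], "angular": [0, 0, 0]},
  ],
)

```text
time: 2.82
tool_pos: [0.4894, -0.3273, 0.0277]
tcp_rot: [-3.129, -0.273, -0.001]
wrist_force: [-0.6, 3.6, 6.4]
width: 0.38
```

>>> drive_tool(
  deltas=[
    {"hand": 0.8, "offset": [0, 0, 0], "angular": [0, 0, 0]},
    {"hand": 1, "offset": [0, 0, 0], "angular": [0, 0, 0]},
    {"hand": 1, "offset": [0, 0, 0], "angular": [0, 0, 0]},
    {"hand": 1, "offset": [0, 0, 5], "angular": [0, 0, 0]},
    {"hand": 0.5, "offset": [0, 0, 11], "angular": [0, 0, 0]},
    {"hand": 0, "offset": [0, 3, 17], "angular": [0, 0, 0]},
    {"hand": 0, "offset": [0, 8, 21], "angular": [0, 0, 0]},
    {"hand": 0, "offset": [0, 14, 22], "angular": [0, 0, 0]},
  ],
)

```text
time: 3.82
tool_pos: [0.4908, -0.1916, 0.2498]
tcp_rot: [3.126, 0.27, 0.01]
wrist_force: [0.6, 0.0, -0.4]
width: 0.142
```

>>> drive_tool(
  deltas=[
    {"hand": 0, "offset": [1, 5, 0], "angular": [0, 0, -6]},
    {"hand": 0, "offset": [2, 11, 0], "angular": [0, 0, -12]},
    {"hand": 0, "offset": [2.3, 14, 0], "angular": [0, 0, -12]},
    {"hand": 0, "offset": [2.3, 14, 0], "angular": [0, 0, -12]},
    {"hand": 0, "offset": [2.3, 14, 0], "angular": [0, 0, -12]},
  ],
)

```text
time: 4.45
tool_pos: [0.5119, -0.0518, 0.2455]
tcp_rot: [3.14, -0.054, -0.0]
wrist_force: [-0.4, -0.6, 0.3]
width: -0.002
```

```bash
python3 - <<'E'
from h import *
from workcell import bot
shot(bot,"wrist","w2"); s=bot.read_state(); print(s["time"],s["tool_pos"],s["tcp_rot"],s["q"],s["width"])
w=load("w2")["frame"]; cv2.imwrite("pics/w2c.png",cv2.resize(w,(800,600),interpolation=2))
E
```

```text
4.5 [ 0.51189003 -0.05217422  0.24546904] [ 3.14054825e+00 -5.59074042e-02 -3.82901303e-04] [-1.49596955e-01 -5.09611467e-02  1.92417341e+00 -6.01354601e-04
  1.26855027e+00  1.45697826e+00] 0.00036306565927567136
```

View pics/w2c.png

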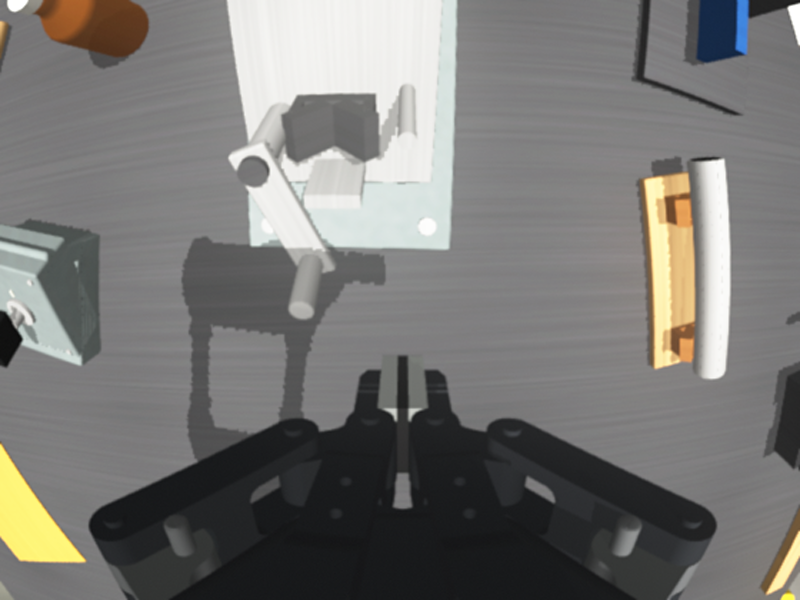

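```bash
python3 - <<'E'
from h import *
w=load("w2"); k=1/1.42857
f=lambda u,v:((u+.5)*k-.5,(v+.5)*k-.5)
m=np.array([.652,-.0137,-.045])
def inseat(uv,zs):
    R=Ro.from_euler('z',m[2]).as_matrix()@Ro.from_euler('y',-np.pi/6).as_matrix()
    o,d=ray(w,f(*uv),True); S=seat2world((0,0,0),m); o2=R.T@(o-S)*1000;d2=R.T@d
    return (o2+d2*(zs-o2[2])/d2[2]).round(1)
print("stud top",inseat((301,305),69.5)); print("hinge",inseat((253,171),33))
q=inseat((301,305),69.5)-inseat((253,171),33);print(np.hypot(q[0],q[1]),np.arctan2(-q[0],-q[1]))
for p in [(248,247),(450,249),(456,0)]: print("plate",plane(w,f(*p),.008,True).round(4))
print("block base back corners",inseat((295,95),-42),inseat((377,95),-42))
print("lips front",inseat((284,158),-3),inseat((376,160),-3),"notch",inseat((335,147),-24))
print("foot top",inseat((303,204),4),inseat((360,207),4))
for p in [(-80,-26,-3),(-80,26,-3),(-80,-21,-3),(-80,0,-24),(-100,-18,4),(-110,-18,4),(-110,18,4),(-50,26,-3),(-50,26,-42),(-65,38,33),(-50,-21,-3)]:
    print(p,(proj(w,seat2world(p,m),True)/k).round(0))
E
```

```text
stud top [-131.4   13.1   69.5]
hinge [-63.7  36.8  33. ]
71.72851594728557 1.2340557136060406
plate [0.5155 0.0808 0.008 ]
plate [ 0.5064 -0.0922  0.008 ]
plate [ 0.7169 -0.1033  0.008 ]
block base back corners [-51.2  26.4 -42. ] [-53.  -27.5 -42. ]
lips front [-77.2  28.7  -3. ] [-80.  -28.2  -3. ] notch [-82.1  -0.4 -24. ]
foot top [-107.9   19.1    4. ] [-110.7  -17.6    4. ]
(-80, -26, -3) [372. 160.]
(-80, 26, -3) [289. 161.]
(-80, -21, -3) [364. 160.]
(-80, 0, -24) [334. 144.]
(-100, -18, 4) [360. 193.]
(-110, -18, 4) [360. 206.]
(-110, 18, 4) [305. 206.]
(-50, 26, -3) [282. 118.]
(-50, 26, -42) [295.  93.]
(-65, 38, 33) [251. 173.]
(-50, -21, -3) [362. 116.]
```

>>> drive_tool(
  deltas=[
    {"hand": 0, "offset": [0.1, 2.4, -5], "angular": [0, 0, 0]},
    {"hand": 0, "offset": [0.1, 2.4, -10], "angular": [0, 0, 0]},
    {"hand": 0, "offset": [0.1, 2.4, -13], "angular": [0, 0, 0]},
    {"hand": 0, "offset": [0.1, 2.4, -13], "angular": [0, 0, 0]},
    {"hand": 0, "offset": [0.2, 4, -13], "angular": [0, 0, 0]},
    {"hand": 0, "offset": [0.3, 5.5, -13], "angular": [0, 0, 0]},
    {"hand": 0, "offset": [0.3, 7, -13], "angular": [0, 0, 0]},
    {"hand": 0, "offset": [0.4, 8, -13], "angular": [0, 0, 0]},
  ],
)

```text
time: 5.5
tool_pos: [0.5179, 0.03, 0.1173]
tcp_rot: [3.141, -0.053, 0.007]
wrist_force: [3.3, -3.4, 4.0]
width: -0.001
```

>>> drive_tool(
  deltas=[
    {"hand": 0, "offset": [0, 0.2, 0], "angular": [0, 0, 0]},
    {"hand": 0, "offset": [0, -1, 0], "angular": [0, 0, 0]},
    {"hand": 0, "offset": [0, -2, 5], "angular": [0, 0, 0]},
    {"hand": 0, "offset": [0, -5, 10], "angular": [0, 0, 0]},
    {"hand": 0.5, "offset": [-1, -10, 12], "angular": [0, 0, 5]},
    {"hand": 1, "offset": [-1.5, -16, 12], "angular": [0, 0, 10]},
    {"hand": 1, "offset": [-2, -22, 12], "angular": [0, 0, 12]},
    {"hand": 1, "offset": [-2.5, -28, 11], "angular": [0, 0, 12]},
  ],
)

```text
time: 6.5
tool_pos: [0.4895, -0.2532, 0.2253]
tcp_rot: [-3.128, -0.273, 0.001]
wrist_force: [0.6, 0.4, 0.8]
width: 0.844
```

```bash
python3 - <<'E'
from h import *
from workcell import bot
a=shot(bot,"side","s3"); b=shot(bot,"wrist","w3"); s=bot.read_state(); print(s["time"],s["tool_pos"],s["tcp_rot"],s["q"])
im=np.zeros((600,800,3),np.uint8)
im[:400,:500]=cv2.resize(a["frame"][130:290,200:400],(500,400),interpolation=2)
im[375:600,500:800]=cv2.resize(b["frame"],(300,225))
cv2.imwrite("pics/c3.png",im)
m=(.652,-.014,-.055)
for t in(1.24,1.6,1.75,1.9):
  print(t,(proj(a,seat2world((-65-75*np.sin(t),38-75*np.cos(t),69.5),m))-[200,130])*2.5)
E
```

```text
6.6 [ 0.48772459 -0.25606722  0.22312677] [-3.1292642  -0.26353293  0.00767628] [-0.52755246  0.03814961  1.87727229 -0.00189877  1.23088705  0.87584639]
1.24 [305.84538902 160.23197675]
1.6 [308.72424729 181.1779531 ]
1.75 [307.18814113 188.84307961]
1.9 [304.01232466 195.60686876]
```

View pics/c3.png

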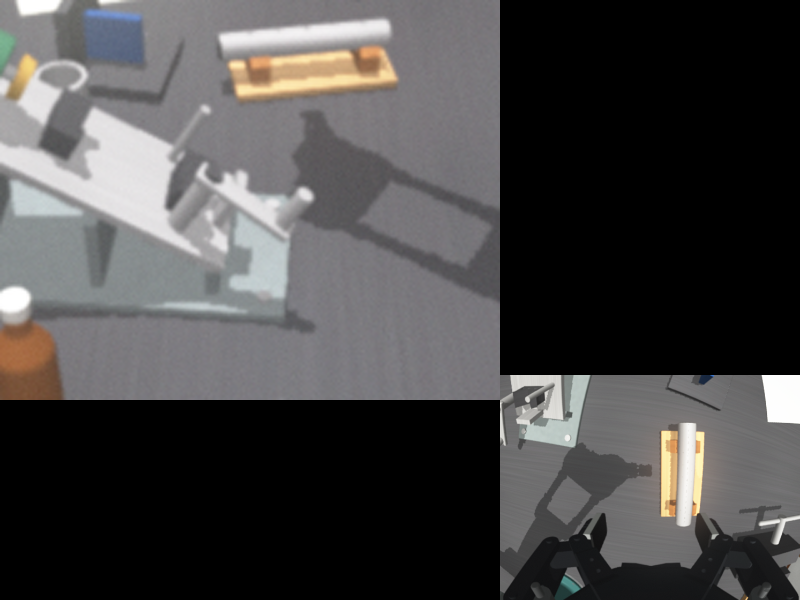

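>>> drive_tool(
  deltas=[
    {"hand": 1, "offset": [-0.2, -5, -3], "angular": [0, 0, 0]},
    {"hand": 1, "offset": [-0.2, -8, -6], "angular": [0, 0, 0]},
    {"hand": 1, "offset": [-0.2, -8, -10], "angular": [0, 0, 0]},
    {"hand": 1, "offset": [-0.2, -8, -14], "angular": [0, 0, 0]},
    {"hand": 1, "offset": [-0.2, -8, -18], "angular": [0, 0, 0]},
    {"hand": 1, "offset": [-0.2, -8, -20], "angular": [0, 0, 0]},
    {"hand": 0.6, "offset": [-0.2, -8, -20], "angular": [0, 0, 0]},
    {"hand": 0.3, "offset": [-0.2, -8, -20], "angular": [0, 0, 0]},
  ],
)

```text
time: 7.6
tool_pos: [0.49, -0.3318, 0.027]
tcp_rot: [3.128, 0.274, 0.002]
wrist_force: [0.2, -0.0, 0.7]
width: 0.601
```

>>> drive_tool(
  deltas=[
    {"hand": 0, "offset": [0, 0, 0], "angular": [0, 0, 0]},
    {"hand": 0, "offset": [0, 0, 0], "angular": [0, 0, 0]},
    {"hand": 0, "offset": [0, 0, 0], "angular": [0, 0, 0]},
    {"hand": 0, "offset": [0, 0, 0], "angular": [0, 0, 0]},
    {"hand": 0, "offset": [0, 0, 2], "angular": [0, 0, 0]},
    {"hand": 0, "offset": [0, 0, 6], "angular": [0, 0, 0]},
    {"hand": 0, "offset": [0, 0, 12], "angular": [0, 0, 0]},
    {"hand": 0, "offset": [0, 0, 18], "angular": [0, 0, 0]},
  ],
)

```text
time: 8.6
tool_pos: [0.4886, -0.3314, 0.2082]
tcp_rot: [3.129, 0.273, 0.001]
wrist_force: [-0.1, -0.4, -5.4]
width: 0.384
```

```bash
cat >> h.py <<'E'
M=(.652,-.014,-.055)
Rs=Ro.from_euler('z',M[2])*Ro.from_euler('y',-np.pi/6)
def inseat(X): return (Rs.inv().apply(X-seat2world((0,0,0),M))*1000).round(1)
E
python3 - <<'E'
from h import *
from workcell import bot
s=bot.read_state(); R0=Ro.from_rotvec(s["tcp_rot"]); p0=s["tool_pos"]; print(s["time"],p0,s["q"])
X,e=tri(ray(load("s3"),(200+207/2.5,130+110/2.5)),ray(load("w2"),(400*.7,143*.7),True)); print("pin top",inseat(X),e)
# target: tool z=-seat z, tool y ~ +-seat y
Rt=Rs*Ro.from_euler('x',180,degrees=True)
print(R0.as_matrix().round(2).tolist(),Rt.as_matrix().round(2).tolist())
print("angular",np.degrees((Rt*R0.inv()).as_rotvec()).round(2))
for q in [(7,0,100-20.5),(7,0,60-20.5),(7,0,-20.5)]:
  print(q,((seat2world(q,M)-p0)*100).round(2))
print(proj(load("scene0"),seat2world((0,0,0),M)))
E
```

```text
8.6 [ 0.48863563 -0.3313994   0.20815055] [-6.37898440e-01  1.20381441e-01  1.81698950e+00 -4.39870443e-04
  1.20327443e+00  7.58695100e-01]
pin top [-49.8 -43.3  29.6] [0.1862340962039, 0.1862340962040906]
[[0.98, 0.17, 0.0], [0.17, -0.98, -0.0], [0.0, 0.0, -1.0]] [[0.86, -0.05, 0.5], [-0.05, -1.0, -0.03], [0.5, 0.0, -0.87]]
angular [  1.85 -29.99 -12.83]
(7, 0, 79.5) [12.97 31.93  0.92]
(7, 0, 39.5) [14.97 31.82 -2.54]
(7, 0, -20.5) [17.97 31.65 -7.74]
[288.6944428  211.82555626]
```

>>> drive_tool(
  deltas=[
    {"hand": 0, "offset": [1, 3, 2], "angular": [0.2, -3, -1.3]},
    {"hand": 0, "offset": [3, 7, 3], "angular": [0.5, -7, -3]},
    {"hand": 0, "offset": [5, 12, 3], "angular": [0.7, -12, -5]},
    {"hand": 0, "offset": [7, 17, 3], "angular": [1, -17, -7]},
    {"hand": 0, "offset": [9, 22, 3], "angular": [1.3, -22, -9]},
    {"hand": 0, "offset": [11, 27, 2], "angular": [1.6, -26, -11]},
    {"hand": 0, "offset": [12.5, 31, 1.5], "angular": [1.85, -29, -12.5]},
    {"hand": 0, "offset": [13, 31.9, 0.9], "angular": [1.85, -30, -12.8]},
  ],
)

```text
time: 9.6
tool_pos: [0.6179, -0.0096, 0.2146]
tcp_rot: [3.022, -0.077, 0.809]
wrist_force: [-0.4, -0.5, -5.8]
width: 0.379
```

>>> drive_tool(
  deltas=[
    {"hand": 0, "offset": [0, 0, 0], "angular": [0, 0, 0]},
    {"hand": 0, "offset": [0, 0, 0], "angular": [0, 0, 0]},
    {"hand": 0, "offset": [0, 0, 0], "angular": [0, 0, 0]},
  ],
)

```text
time: 9.98
tool_pos: [0.6193, -0.0133, 0.2155]
tcp_rot: [3.02, -0.084, 0.81]
wrist_force: [0.1, 0.2, -5.2]
width: 0.383
```

```bash
python3 - <<'E'
from h import *
from workcell import bot
a=shot(bot,"side","s4"); b=shot(bot,"wrist","w4"); c=shot(bot,"scene","c4");s=bot.read_state(); R0=Ro.from_rotvec(s["tcp_rot"])
print(s["time"],inseat(s["tool_pos"]),s["q"],s["wrist_force"])
Rt=Rs*Ro.from_euler('x',180,degrees=True); print("angular",np.degrees((Rt*R0.inv()).as_rotvec()).round(2))
im=np.zeros((600,800,3),np.uint8)
im[:300,:400]=cv2.resize(a["frame"][100:250,150:350],(400,300),interpolation=2)
im[300:,:400]=cv2.resize(c["frame"][130:280,200:400],(400,300),interpolation=2)
im[:300,400:]=cv2.resize(b["frame"],(400,300),interpolation=3)
cv2.imwrite("pics/c4.png",im)
E
```

```text
10.125 [ 6.6 -0.9 77.1] [-0.06417794 -0.13008862  2.14272899  0.00890748  0.60519719  1.55592678] [-0.12596936 -0.68305302 -4.61734387]
angular [-0.03  0.01  0.01]
```

View pics/c4.png

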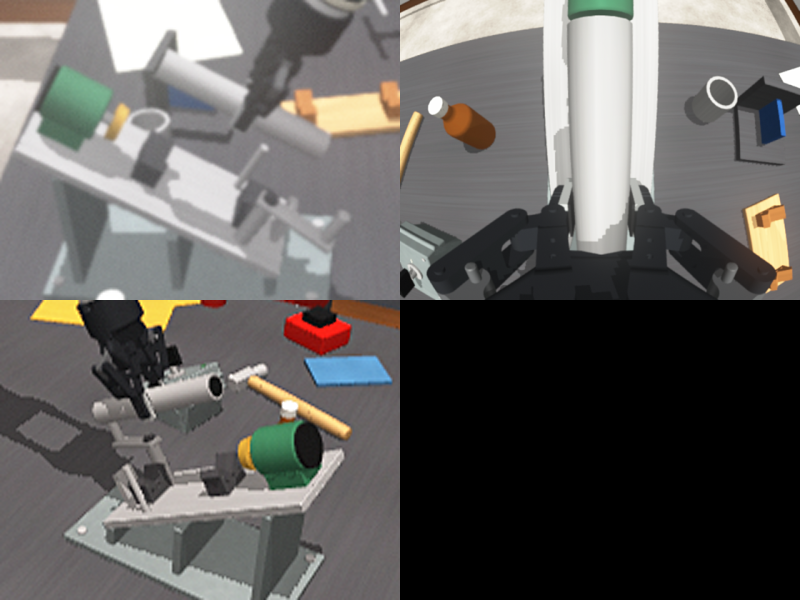

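```bash
python3 - <<'E'
from h import *
a=load("s4");c=load("c4")
for u,v in [((231.5,132.5),(308,173.5)),((312,169),(247.5,185))]:
  X,e=tri(ray(a,u),ray(c,v)); print(inseat(X),e)
E
```

```text
[107.5   3.   95.4] [1.940649271962587, 1.9406492719627255]
[-88.6  -8.9 103. ] [1.644779491388717, 1.6447794913888296]
```

>>> drive_tool(
  deltas=[
    {"hand": 0, "offset": [0.7, 0.05, -1.2], "angular": [0, 0, 0]},
    {"hand": 0, "offset": [1.6, 0, -2.8], "angular": [0, 0, 0]},
    {"hand": 0, "offset": [2.5, -0.05, -4.4], "angular": [0, 0, 0]},
    {"hand": 0, "offset": [3.3, -0.1, -5.8], "angular": [0, 0, 0]},
    {"hand": 0, "offset": [3.9, -0.15, -6.8], "angular": [0, 0, 0]},
    {"hand": 0, "offset": [4.25, -0.15, -7.36], "angular": [0, 0, 0]},
    {"hand": 0, "offset": [4.25, -0.15, -7.36], "angular": [0, 0, 0]},
    {"hand": 0, "offset": [4.25, -0.15, -7.36], "angular": [0, 0, 0]},
  ],
)

```text
time: 11.12
tool_pos: [0.6619, -0.0137, 0.1417]
tcp_rot: [3.02, -0.082, 0.811]
wrist_force: [0.3, 0.1, -4.8]
width: 0.378
```

>>> drive_tool(
  deltas=[
    {"hand": 0, "offset": [0.15, 0, -0.26], "angular": [0, 0, 0]},
    {"hand": 0, "offset": [0.3, 0, -0.52], "angular": [0, 0, 0]},
    {"hand": 0, "offset": [0.4, 0, -0.7], "angular": [0, 0, 0]},
    {"hand": 0, "offset": [0.4, 0, -0.7], "angular": [0, 0, 0]},
  ],
)

```text
time: 11.62
tool_pos: [0.6654, -0.0137, 0.1337]
tcp_rot: [3.021, -0.082, 0.809]
wrist_force: [0.7, 0.9, -5.0]
width: 0.382
```

```bash
cat > st.py <<'E'
from h import *
from workcell import bot
s=bot.read_state(); print(s["time"],inseat(s["tool_pos"]),"F seat",Rs.inv().apply(s["wrist_force"]).round(1),"T",s["torque"].round(2),s["width"])
E
python3 st.py
```

```text
11.625 [  5.9   1.  -16.5] F seat [-2.   0.9 -4.7] T [ 0.    0.66 -0.01] 0.3815167147627899
```

>>> drive_tool(
  deltas=[
    {"hand": 0, "offset": [0.1, -0.05, -0.17], "angular": [0, 0, 0]},
    {"hand": 0, "offset": [0.1, -0.05, -0.17], "angular": [0, 0, 0]},
    {"hand": 0, "offset": [0.1, -0.05, -0.17], "angular": [0, 0, 0]},
  ],
)

```text
time: 12.0
tool_pos: [0.6665, -0.0142, 0.1323]
tcp_rot: [3.021, -0.082, 0.809]
wrist_force: [0.1, -0.2, -4.6]
width: 0.378
```

```bash
python3 st.py
```

```text
12.0 [  6.2   0.6 -18.3] F seat [-2.2 -0.2 -4. ] T [0.08 0.67 0.01] 0.37792062025840467
```

>>> drive_tool(
  deltas=[
    {"hand": 0, "offset": [0.1, -0.05, -0.17], "angular": [0, 0, 0]},
    {"hand": 0, "offset": [0.1, -0.05, -0.17], "angular": [0, 0, 0]},
    {"hand": 0, "offset": [0.1, -0.05, -0.17], "angular": [0, 0, 0]},
  ],
)

```text
time: 12.38
tool_pos: [0.6677, -0.0148, 0.1311]
tcp_rot: [3.021, -0.083, 0.81]
wrist_force: [-4.1, -0.7, -1.0]
width: 0.384
```

```bash
python3 st.py
```

```text
12.375 [  6.7   0.1 -19.9] F seat [-4.  -0.9  1.1] T [ 0.14  0.75 -0.36] 0.38426449682629155
```

>>> drive_tool(
  deltas=[
    {"hand": 0, "offset": [0.04, 0, -0.07], "angular": [0, 0, 0]},
    {"hand": 0, "offset": [-0.13, 0.01, -0.17], "angular": [0, 0, 0]},
    {"hand": 0, "offset": [-0.3, 0.02, -0.27], "angular": [0, 0, 0]},
    {"hand": 0, "offset": [-0.48, 0.03, -0.37], "angular": [0, 0, 0]},
    {"hand": 0, "offset": [-0.48, 0.03, -0.37], "angular": [0, 0, 0]},
  ],
)

```text
time: 13.0
tool_pos: [0.665, -0.0147, 0.1294]
tcp_rot: [3.018, -0.082, 0.818]
wrist_force: [0.8, -0.4, 6.4]
width: 0.379
```

```bash
python3 st.py
```

```text
13.0 [  3.5   0.  -20. ] F seat [ 3.9 -0.4  5.1] T [ 0.11 -0.31 -0.43] 0.3793324366345814
```

>>> drive_tool(
  deltas=[
    {"hand": 0, "offset": [-0.13, 0.01, -0.075], "angular": [0, 0, 0]},
    {"hand": 0, "offset": [-0.26, 0.015, -0.15], "angular": [0, 0, 0]},
    {"hand": 0, "offset": [-0.26, 0.015, -0.15], "angular": [0, 0, 0]},
  ],
)

```text
time: 13.38
tool_pos: [0.6624, -0.0145, 0.1279]
tcp_rot: [3.018, -0.082, 0.818]
wrist_force: [0.7, -0.3, 5.1]
width: 0.38
```

```bash
python3 st.py
```

```text
13.375 [  0.5   0.1 -20. ] F seat [ 3.1 -0.3  4.1] T [ 0.1  -0.3  -0.44] 0.38001979249288803
```

>>> drive_tool(
  deltas=[
    {"hand": 0, "offset": [-0.13, 0.01, -0.075], "angular": [0, 0, 0]},
    {"hand": 0, "offset": [-0.17, 0.01, -0.1], "angular": [0, 0, 0]},
    {"hand": 0, "offset": [-0.17, 0.01, -0.1], "angular": [0, 0, 0]},
  ],
)

```text
time: 13.75
tool_pos: [0.6608, -0.0145, 0.1271]
tcp_rot: [3.018, -0.082, 0.818]
wrist_force: [1.1, -1.5, 5.1]
width: 0.376
```

```bash
python3 st.py
```

```text
13.75 [ -1.3   0.  -19.9] F seat [ 3.5 -1.4  3.9] T [ 0.09 -0.35 -0.48] 0.37619528786394296
```

>>> drive_tool(
  deltas=[
    {"hand": 0, "offset": [-0.13, 0.01, -0.075], "angular": [0, 0, 0]},
    {"hand": 0, "offset": [-0.17, 0.01, -0.1], "angular": [0, 0, 0]},
    {"hand": 0, "offset": [-0.17, 0.01, -0.1], "angular": [0, 0, 0]},
  ],
)

```text
time: 14.12
tool_pos: [0.6592, -0.0143, 0.1261]
tcp_rot: [3.018, -0.082, 0.818]
wrist_force: [0.9, -1.5, 5.4]
width: 0.38
```

```bash
python3 st.py
```

```text
14.125 [ -3.2   0.1 -20. ] F seat [ 3.5 -1.5  4.2] T [ 0.11 -0.3  -0.46] 0.3804076578148234
```

>>> drive_tool(
  deltas=[
    {"hand": 0, "offset": [-0.13, 0.01, -0.075], "angular": [0, 0, 0]},
    {"hand": 0, "offset": [-0.17, 0.01, -0.1], "angular": [0, 0, 0]},
    {"hand": 0, "offset": [-0.17, 0.01, -0.1], "angular": [0, 0, 0]},
  ],
)

```text
time: 14.5
tool_pos: [0.6588, -0.0143, 0.126]
tcp_rot: [3.017, -0.082, 0.822]
wrist_force: [6.2, -1.3, 3.8]
width: 0.381
```

```bash
python3 st.py; python3 - <<'E'
from h import *
from workcell import bot
a=shot(bot,"side","s5"); c=shot(bot,"scene","c5")
im=np.zeros((600,800,3),np.uint8)
im[:,:400]=cv2.resize(a["frame"][130:250,200:320],(400,400),interpolation=2).repeat(1,0)[0:400].__class__(shape=(0,)) if 0 else 0
im[:400,:400]=cv2.resize(a["frame"][130:250,210:330],(400,400),interpolation=2)
im[:400,400:]=cv2.resize(c["frame"][160:280,220:340],(400,400),interpolation=2)
cv2.imwrite("pics/c5.png",im[:400])
for p in [(-100,0,17),(-100,0,-17),(100,0,17),(-110,0,4)]:
  X=seat2world(p,M); print(p,((proj(a,X)-[210,130])*400/120).round(), ((proj(c,X)-[220,160])*400/120+[400,0]).round())
E
```

```text
14.5 [ -3.6   0.1 -19.9] F seat [ 7.3 -0.9  0.2] T [ 0.1  -0.86 -0.42] 0.38073765262221804
(-100, 0, 17) [291. 228.] [533. 169.]
(-100, 0, -17) [267. 259.] [549. 202.]
(100, 0, 17) [31. 98.] [720. 139.]
(-110, 0, 4) [294. 246.] [531. 183.]
```

View pics/c5.png

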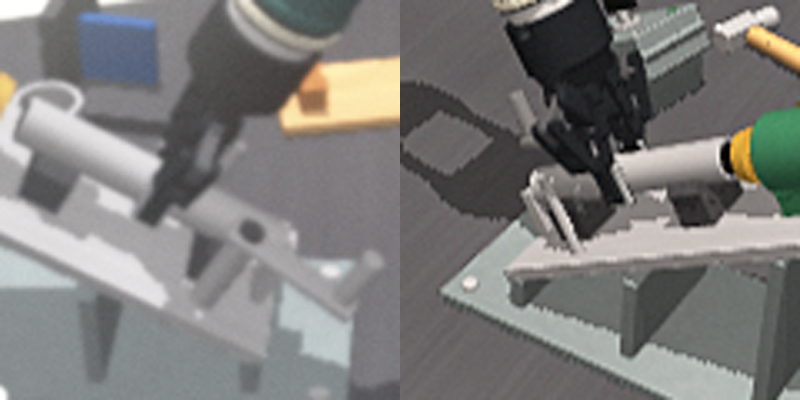

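>>> drive_tool(
  deltas=[
    {"hand": 0, "offset": [-0.1, 0.005, -0.06], "angular": [0, 0, 0]},
    {"hand": 0, "offset": [-0.1, 0.005, -0.06], "angular": [0, 0, 0]},
    {"hand": 0.6, "offset": [-0.1, 0.005, -0.06], "angular": [0, 0, 0]},
    {"hand": 0.8, "offset": [-0.1, 0.005, -0.06], "angular": [0, 0, 0]},
    {"hand": 0.8, "offset": [-0.1, 0.005, -0.06], "angular": [0, 0, 0]},
    {"hand": 0.8, "offset": [-0.1, 0.005, -0.06], "angular": [0, 0, 0]},
  ],
)

```text
time: 15.35
tool_pos: [0.6534, -0.0139, 0.1211]
tcp_rot: [3.021, -0.081, 0.807]
wrist_force: [0.0, 0.4, 0.4]
width: 0.8
```

```bash
python3 st.py
```

```text
15.35 [-10.8   0.2 -21.4] F seat [0.2 0.4 0.3] T [0.01 0.23 0.07] 0.8001285637509601
```

>>> drive_tool(
  deltas=[
    {"hand": 0.8, "offset": [-0.5, 0, 0.87], "angular": [0, 0, 0]},
    {"hand": 0.8, "offset": [-1.5, 0.1, 2.6], "angular": [0, 0, 0]},
    {"hand": 0.8, "offset": [-3, 0.15, 5.2], "angular": [0, 0, 0]},
    {"hand": 0.6, "offset": [-5, 0.3, 8.7], "angular": [0, 0, 0]},
    {"hand": 0.6, "offset": [-5.5, 0.3, 9.5], "angular": [0, 0, 0]},
  ],
)

```text
time: 15.98
tool_pos: [0.5999, -0.011, 0.2209]
tcp_rot: [3.018, -0.081, 0.818]
wrist_force: [0.5, 0.3, -0.3]
width: 0.597
```

```bash
python3 st.py; python3 - <<'E'
from h import *
from workcell import bot
a=load("s5");c=load("c5")
X,e=tri(ray(a,(321.6,206.5)),ray(c,(255.5,189)));q=inseat(X);print("stud top",q,e,np.hypot(q[0]+65,q[1]-38),np.arctan2(-q[0]-65,38-q[1]))
s=bot.read_state();p0=s["tool_pos"]
for t in (1.7,1.75,1.8,1.85):
  print(t,proj(a,seat2world((-65-75*np.sin(t),38-75*np.cos(t),69.5),M)).round(1),proj(c,seat2world((-65-75*np.sin(t),38-75*np.cos(t),69.5),M)).round(1))
t0=1.78
g=lambda t,z=38,dr=0:seat2world((-65-75*np.sin(t),38-75*np.cos(t),z),M)
print("to hover",((g(t0,90)-p0)*100).round(2),"grip",((g(t0)-p0)*100).round(2))
for t in np.arange(t0,-.2,-.15): print(round(t,2),((g(t)-g(t0))*100).round(2))
print(0,((g(0)-g(t0))*100).round(2))
E
```

```text
15.975 [-7.3  0.2 91.8] F seat [ 0.3  0.4 -0.5] T [-0.02  0.21  0.02] 0.5970770912097954
stud top [-135.3   55.4   66.4] [2.2215837367566134, 2.2215837367565787] 72.42133663500006 1.8134307209408713
1.7 [323.2 204.6] [252.  189.2]
1.75 [322.9 205.5] [252.8 188.6]
1.8 [322.5 206.5] [253.7 188. ]
1.85 [322.1 207.4] [254.6 187.4]
to hover [-10.95   5.95  -6.71] grip [ -8.35   5.81 -11.22]
1.78 [0. 0. 0.]
1.63 [-0.19 -1.1  -0.08]
1.48 [-0.24 -2.23 -0.07]
1.33 [-0.14 -3.34  0.03]
1.18 [ 0.1  -4.43  0.2 ]
1.03 [ 0.49 -5.45  0.45]
0.88 [ 1.   -6.4   0.78]
0.73 [ 1.63 -7.25  1.17]
0.58 [ 2.36 -7.97  1.61]
0.43 [ 3.18 -8.56  2.1 ]
0.28 [ 4.07 -9.    2.63]
0.13 [ 5.01 -9.28  3.18]
-0.02 [ 5.98 -9.4   3.74]
-0.17 [ 6.95 -9.35  4.3 ]
0 [ 5.85 -9.39  3.67]
```

>>> drive_tool(
  deltas=[
    {"hand": 0.6, "offset": [-4, 2, -1], "angular": [0, 0, 0]},
    {"hand": 0.6, "offset": [-8, 4, -4], "angular": [0, 0, 0]},
    {"hand": 0.6, "offset": [-10.7, 6, -6.6], "angular": [0, 0, 0]},
    {"hand": 0.6, "offset": [-10.7, 6, -6.6], "angular": [0, 0, 0]},
    {"hand": 0.6, "offset": [-10.7, 6, -6.6], "angular": [0, 0, 0]},
    {"hand": 0.6, "offset": [-10.7, 6, -6.6], "angular": [0, 0, 0]},
  ],
)

```text
time: 16.73
tool_pos: [0.494, 0.0488, 0.1527]
tcp_rot: [3.02, -0.083, 0.814]
wrist_force: [-0.4, -0.6, 0.7]
width: 0.6
```

```bash
python3 st.py; python3 - <<'E'
from h import *
from workcell import bot
b=shot(bot,"wrist","w6"); cv2.imwrite("pics/w6c.png",cv2.resize(b["frame"],(700,525),interpolation=2))
E
```

```text
16.725 [-135.7   54.    87.3] F seat [ 0.  -0.7  0.8] T [ 0.04  0.27 -0.04] 0.5999826284444347
```

View pics/w6c.png

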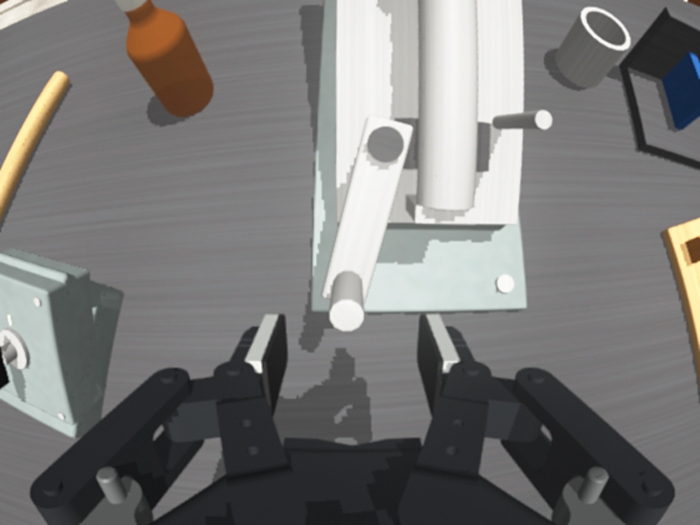

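```bash
cat >> h.py <<'E'
def onz(c,uv,z):
    o,d=ray(c,uv,True); o2=Rs.inv().apply(o-seat2world((0,0,0),M))*1000; d2=Rs.inv().apply(d); return (o2+d2*(z-o2[2])/d2[2]).round(1)
E
python3 - <<'E'
from h import *
w=load("w6"); f=lambda u,v:((u+.5)*.8-.5,(v+.5)*.8-.5)
q=onz(w,f(346,317),69.5);print("stud",q,np.hypot(q[0]+65,q[1]-38),np.arctan2(-q[0]-65,38-q[1]))
print("hinge",onz(w,f(386,144),33),"tube end",onz(w,f(443,210),17),onz(w,f(447,100),17), "pin",onz(w,f(543,120),29.6))
E
```

```text
stud [-139.    56.2   69.5] 76.20524916303339 1.8119557850666874
hinge [-65.8  37.2  33. ] tube end [-100.9    4.2   17. ] [-41.5   3.7  17. ] pin [-48.8 -46.4  29.6]
```

>>> drive_tool(
  deltas=[
    {"hand": 0.6, "offset": [0.5, 0.1, -1.3], "angular": [0, 0, 0]},
    {"hand": 0.6, "offset": [1.2, 0.1, -2.6], "angular": [0, 0, 0]},
    {"hand": 0.6, "offset": [2.2, 0.1, -4.4], "angular": [0, 0, 0]},
    {"hand": 0.5, "offset": [2.2, 0.1, -4.4], "angular": [0, 0, 0]},
    {"hand": 0.1, "offset": [2.2, 0.1, -4.4], "angular": [0, 0, 0]},
    {"hand": 0, "offset": [2.2, 0.1, -4.4], "angular": [0, 0, 0]},
    {"hand": 0, "offset": [2.2, 0.1, -4.4], "angular": [0, 0, 0]},
  ],
  force=25,
)

```text
time: 17.65
tool_pos: [0.5142, 0.0501, 0.1073]
tcp_rot: [3.02, -0.082, 0.811]
wrist_force: [1.9, -1.0, -2.0]
width: 0.179
```

```bash
python3 st.py;  python3 - <<'E'
from h import *
g=lambda t:seat2world((-65-75*np.sin(t),38-75*np.cos(t),38),M)
t0=1.81
for t in [1.65,1.5,1.35,1.2,1.05,.9,.75,.6,.45,.3,.15,0,-.05]: print(t,((g(t)-g(t0))*100).round(2), ((g(t)-g(.75))*100).round(2))
E
```

```text
17.65 [-141.1   56.4   37.9] F seat [ 0.7 -0.9 -2.7] T [-0.11  0.13 -0.06] 0.17925521787082643
1.65 [-0.23 -1.17 -0.1 ] [-1.71  6.18 -1.18]
1.5 [-0.3  -2.29 -0.1 ] [-1.78  5.06 -1.18]
1.35 [-0.22 -3.41 -0.02] [-1.7   3.94 -1.1 ]
1.2 [ 0.01 -4.5   0.15] [-1.47  2.86 -0.94]
1.05 [ 0.37 -5.54  0.39] [-1.11  1.82 -0.7 ]
0.9 [ 0.87 -6.5   0.71] [-0.61  0.86 -0.38]
0.75 [ 1.48 -7.36  1.09] [0. 0. 0.]
0.6 [ 2.2  -8.1   1.53] [ 0.72 -0.74  0.44]
0.45 [ 3.01 -8.71  2.01] [ 1.53 -1.35  0.93]
0.3 [ 3.89 -9.17  2.54] [ 2.41 -1.81  1.45]
0.15 [ 4.83 -9.47  3.08] [ 3.35 -2.12  2.  ]
0 [ 5.79 -9.61  3.64] [ 4.31 -2.25  2.56]
-0.05 [ 6.12 -9.62  3.83] [ 4.63 -2.26  2.74]
```

>>> drive_tool(
  deltas=[
    {"hand": 0, "offset": [-0.2, -1.17, -0.1], "angular": [0, 0, 0]},
    {"hand": 0, "offset": [-0.3, -2.3, -0.1], "angular": [0, 0, 0]},
    {"hand": 0, "offset": [-0.2, -3.4, 0], "angular": [0, 0, 0]},
    {"hand": 0, "offset": [0, -4.5, 0.15], "angular": [0, 0, 0]},
    {"hand": 0, "offset": [0.4, -5.5, 0.4], "angular": [0, 0, 0]},
    {"hand": 0, "offset": [0.9, -6.5, 0.7], "angular": [0, 0, 0]},
    {"hand": 0, "offset": [1.5, -7.4, 1.1], "angular": [0, 0, 0]},
    {"hand": 0, "offset": [1.5, -7.4, 1.1], "angular": [0, 0, 0]},
  ],
)

```text
time: 18.65
tool_pos: [0.5282, -0.0243, 0.1174]
tcp_rot: [3.021, -0.082, 0.807]
wrist_force: [-3.8, -3.0, 0.9]
width: 0.177
```

```bash
python3 st.py
```

```text
18.65 [-120.4  -17.1   37.6] F seat [-2.7 -3.2  2.6] T [-0.32  0.72 -0.22] 0.17709517582979076
```

>>> drive_tool(
  deltas=[
    {"hand": 0, "offset": [0.7, -0.7, 0.45], "angular": [0, 0, 0]},
    {"hand": 0, "offset": [1.5, -1.3, 0.9], "angular": [0, 0, 0]},
    {"hand": 0, "offset": [2.4, -1.8, 1.45], "angular": [0, 0, 0]},
    {"hand": 0, "offset": [3.3, -2.1, 2.0], "angular": [0, 0, 0]},
    {"hand": 0, "offset": [4.0, -2.2, 2.4], "angular": [0, 0, 0]},
    {"hand": 0, "offset": [4.3, -2.2, 2.56], "angular": [0, 0, 0]},
    {"hand": 0, "offset": [4.3, -2.2, 2.56], "angular": [0, 0, 0]},
  ],
)

```text
time: 19.52
tool_pos: [0.5718, -0.0465, 0.1433]
tcp_rot: [3.02, -0.08, 0.808]
wrist_force: [-3.2, -3.4, -0.5]
width: 0.178
```

```bash
python3 st.py
```

```text
19.525 [-68.7 -36.8  37.7] F seat [-2.9 -3.6  1.1] T [-0.7   0.79 -0.18] 0.1781443968988976
```

>>> drive_tool(
  deltas=[
    {"hand": 0, "offset": [0.25, 0, 0.15], "angular": [0, 0, 0]},
    {"hand": 0, "offset": [0.4, 0, 0.25], "angular": [0, 0, 0]},
    {"hand": 0, "offset": [0.4, 0, 0.25], "angular": [0, 0, 0]},
  ],
)

```text
time: 19.9
tool_pos: [0.5752, -0.0467, 0.1452]
tcp_rot: [3.02, -0.081, 0.807]
wrist_force: [-4.0, -5.5, -0.5]
width: 0.176
```

```bash
python3 st.py
```

```text
19.9 [-64.7 -36.9  37.7] F seat [-3.4 -5.7  1.4] T [-0.89  0.89 -0.36] 0.17648675293498337
```

>>> drive_tool(
  deltas=[
    {"hand": 0, "offset": [0.2, 0, 0.12], "angular": [0, 0, 0]},
    {"hand": 0, "offset": [0.35, 0, 0.2], "angular": [0, 0, 0]},
    {"hand": 0, "offset": [0.35, 0, 0.2], "angular": [0, 0, 0]},
  ],
)

```text
time: 20.27
tool_pos: [0.5754, -0.0467, 0.1451]
tcp_rot: [3.023, -0.081, 0.796]
wrist_force: [-17.9, -8.1, 6.9]
width: 0.173
```

```bash
python3 st.py
```

```text
20.275 [-64.6 -36.9  37.4] F seat [-11.7  -9.1  14.6] T [-1.19  2.18 -0.71] 0.17340799059986742
```

>>> drive_tool(
  deltas=[
    {"hand": 0.3, "offset": [0, 0, 0], "angular": [0, 0, 0]},
    {"hand": 0.5, "offset": [0, 0, 0], "angular": [0, 0, 0]},
    {"hand": 0.5, "offset": [0, 0, 0], "angular": [0, 0, 0]},
    {"hand": 0.5, "offset": [-0.5, 0, 0.9], "angular": [0, 0, 0]},
    {"hand": 0.5, "offset": [-2, 0.1, 3.5], "angular": [0, 0, 0]},
    {"hand": 0.5, "offset": [-4, 0.2, 7], "angular": [0, 0, 0]},
    {"hand": 0.5, "offset": [-5, 0.3, 9], "angular": [0, 0, 0]},
    {"hand": 0.5, "offset": [-5, 0.3, 9], "angular": [0, 0, 0]},
  ],
  force=60,
)

```text
time: 21.28
tool_pos: [0.5307, -0.0431, 0.2415]
tcp_rot: [3.017, -0.081, 0.818]
wrist_force: [0.4, -0.0, -0.3]
width: 0.5
```

```bash
python3 st.py;  python3 - <<'E'
from h import *
from workcell import bot
print(bot.read_state()["q"].round(3))
shot(bot,"wrist","w7");a=shot(bot,"side","s7")
# key bow dark blob in side view, panel blob
for n,cam,roi in [("s7","side",(280,290,375,380)),("w6","wrist",(0,190,110,360)),("w7","wrist",(0,100,200,400))]:
    c=load(n); x0,y0,x1,y1=roi; g=c["frame"][y0:y1,x0:x1].max(2); k=(g<40).astype(np.uint8)
    nn,_,st,ce=cv2.connectedComponentsWithStats(k)
    print(n,[(st[i].tolist(),(ce[i]+[x0,y0]).round(1).tolist()) for i in range(1,nn) if st[i,4]>30])
E
```

```text
21.275 [-55.3 -35.7 143.4] F seat [ 0.2 -0.  -0.5] T [-0.01  0.24 -0.  ] 0.5004112142033638
[-0.164 -0.353  2.265  0.086  0.705  1.41 ]
s7 []
w6 [([0, 91, 6, 29, 98], [1.7, 298.2]), ([95, 155, 15, 15, 120], [104.3, 354.3])]
w7 [([146, 194, 9, 10, 36], [151.2, 297.8]), ([31, 196, 143, 104, 6518], [105.7, 359.3]), ([0, 200, 10, 35, 205], [3.0, 318.3]), ([182, 218, 18, 5, 64], [190.5, 319.8]), ([151, 243, 49, 57, 1047], [184.8, 382.0])]
```

>>> drive_tool(
  deltas=[
    {"hand": 0.5, "offset": [-1, 3.5, 0.5], "angular": [-5, 0.3, 8.7]},
    {"hand": 0.5, "offset": [-2, 7, 1], "angular": [-10, 0.5, 17.3]},
    {"hand": 0.5, "offset": [-3, 10.5, 1.5], "angular": [-15, 0.8, 26]},
    {"hand": 0.5, "offset": [-4, 14, 2], "angular": [-20, 1.1, 34.6]},
    {"hand": 0.5, "offset": [-5, 18, 2], "angular": [-25, 1.4, 43.3]},
    {"hand": 0.5, "offset": [-6, 22, 2.5], "angular": [-30, 1.6, 52]},
    {"hand": 0.5, "offset": [-7, 26, 3], "angular": [-35, 1.9, 60.6]},
    {"hand": 0.5, "offset": [-8, 29, 3], "angular": [-40, 2.2, 69.3]},
  ],
)

```text
time: 22.38
tool_pos: [0.4488, 0.2489, 0.2665]
tcp_rot: [2.141, 1.714, 0.544]
wrist_force: [0.9, 0.6, -0.2]
width: 0.502
```

>>> drive_tool(
  deltas=[
    {"hand": 0.5, "offset": [0, 0, 0], "angular": [-5, 0.3, 8.7]},
    {"hand": 0.5, "offset": [0, 0, 0], "angular": [-10, 0.5, 17.3]},
    {"hand": 0.5, "offset": [0, 0, 0], "angular": [-15, 0.8, 26]},
    {"hand": 0.5, "offset": [0, 0, 0], "angular": [-20, 1.1, 34.6]},
    {"hand": 0.5, "offset": [0, 0, 0], "angular": [-25, 1.4, 43.3]},
    {"hand": 0.5, "offset": [0, 0, 0], "angular": [-30, 1.6, 52]},
    {"hand": 0.5, "offset": [0, 0, 0], "angular": [-35, 1.9, 60.6]},
    {"hand": 0.5, "offset": [0, 0, 0], "angular": [-40, 2.2, 69.3]},
  ],
)

```text
time: 23.38
tool_pos: [0.449, 0.2469, 0.2655]
tcp_rot: [0.515, 2.572, 0.095]
wrist_force: [-0.9, 0.2, 0.2]
width: 0.5
```

>>> drive_tool(
  deltas=[
    {"hand": 0.5, "offset": [0, 0, 0], "angular": [-5, 0.3, 8.7]},
    {"hand": 0.5, "offset": [0, 0, 0], "angular": [-10, 0.5, 17.3]},
    {"hand": 0.5, "offset": [0, 0, 0], "angular": [-10, 0.5, 17.3]},
    {"hand": 0.5, "offset": [0, 0, 0], "angular": [-10, 0.5, 17.3]},
    {"hand": 0.5, "offset": [0, 0, 0], "angular": [-10, 0.5, 17.3]},
  ],
)

```text
time: 24.0
tool_pos: [0.4494, 0.2471, 0.2674]
tcp_rot: [0.072, 2.616, -0.021]
wrist_force: [-0.5, 0.6, -0.2]
width: 0.502
```

```bash
python3 st.py;  python3 - <<'E'
from h import *
from workcell import bot
s=bot.read_state();print(s["q"].round(3),s["tool_pos"],Ro.from_rotvec(s["tcp_rot"]).as_matrix().round(2).tolist())
b=shot(bot,"wrist","w8");a=shot(bot,"side","s8")
im=np.zeros((420,800,3),np.uint8); im[:,:560]=b["frame"]; im[:240,560:]=cv2.resize(a["frame"][280:400,270:390],(240,240),interpolation=2)
sc=bot.read_camera("scene")["frame"]; im[240:420,560:]=cv2.resize(sc[160:295,220:400],(240,180),interpolation=2)
cv2.imwrite("pics/c8.png",im)
E
```

```text
24.0 [-126.4  249.5  214.3] F seat [-0.5  0.5  0.1] T [-0.02  0.19  0.01] 0.5020602300368096
[ 0.685 -0.327  2.198 -0.441  0.917 -0.623] [0.44944065 0.24705268 0.26744335] [[-0.86, 0.06, 0.5], [0.05, 1.0, -0.03], [-0.5, -0.0, -0.87]]
```

View pics/c8.png

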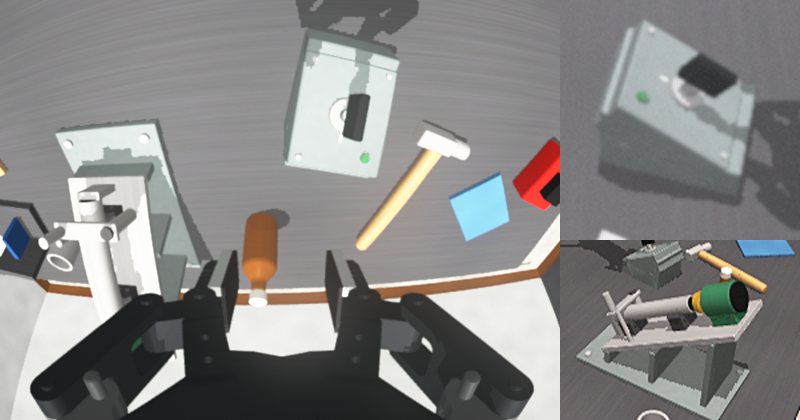

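```bash
python3 - <<'E'
from h import *
b=load("w8");a=load("s8"); r={}
for n,c,(x0,y0,x1,y1) in [("w",b,(335,85,380,150)),("s",a,(320,295,365,335))]:
    g=c["frame"][y0:y1,x0:x1].max(2); k=(g<70).astype(np.uint8); nn,l,st,ce=cv2.connectedComponentsWithStats(k); i=1+st[1:,4].argmax()
    cn=cv2.findContours((l==i).astype(np.uint8),0,1)[0][0]; rr=cv2.minAreaRect(cn); print(n,st[i],ce[i]+[x0,y0],rr, [(p+[x0,y0]).tolist() for p in cv2.approxPolyDP(cn,2,True)[:,0]])
    r[n]=ce[i]+[x0,y0]
X,e=tri(ray(b,r["w"],True),ray(a,r["s"])); print("bow",X,e)
Y,e=tri(ray(b,(340,117),True),ray(a,(332.5,326)));print("collar",Y,e)
print("dir",(X-Y)/np.linalg.norm(X-Y))
# box yaw from bottom? panel side edges
for z in(.06,.1): print(plane(b,(298,157),z,True),plane(b,(364,158),z,True))
# panel corners low edge (top of image) ; high edge bottom
from numpy import arctan2,degrees
p,q=plane(b,(287,163),.095,True),plane(b,(377,177),.095,True); v=p-q; print("upper edge",p,q,np.hypot(*v[:2]),degrees(arctan2(v[1],v[0]))-90)
p,q=plane(b,(308,48),.04,True),plane(b,(397,68),.04,True); v=p-q; print("lower edge",p,q,np.hypot(*v[:2]),degrees(arctan2(v[1],v[0]))-90)
E
```

```text
w [23 10  3  2  4] [358.75  95.25] ((24.0, 10.5), (1.0, 2.0), 90.0) [[358, 96], [360, 95]]
s [ 10  14  28  19 299] [343.35117057 317.63879599] ((23.441177368164062, 22.764705657958984), (24.867294311523438, 13.891385078430176), 30.963756561279297) [[330, 316], [346, 327], [357, 318], [342, 309], [338, 309]]
bow [0.46023058 0.31197178 0.09162524] [9.211911760822678, 9.211911760822673]
collar [0.48720733 0.30543402 0.06818498] [2.386714800270612, 2.386714800270537]
dir [-0.74252941  0.17995046  0.64518827]
[0.54734208 0.25988987 0.06      ] [0.55152998 0.33773878 0.06      ]
[0.51533246 0.25914086 0.1       ] [0.51894975 0.32638272 0.1       ]
upper edge [0.52670511 0.24773872 0.095     ] [0.55026421 0.34588429 0.095     ] 0.10093355463319569 -193.49803020175062
lower edge [0.42367159 0.2737756  0.04      ] [0.44476505 0.36772343 0.04      ] 0.0962867009232598 -192.65436992848777
```

```bash
python3 - <<'E'
from h import *
b=load("w8");a=load("s8")
print(b["frame"][118,325:385].max(1).tolist())
g=b["frame"][85:150,335:380].max(2)
for th in (40,50,60,75):
    k=(g<th).astype(np.uint8); nn,l,st,ce=cv2.connectedComponentsWithStats(k,connectivity=8)
    i=l[33,21]; 
    if i==0: i=1+st[1:,4].argmax()
    print(th,st[i],ce[i]+[335,85])
for uv in [(355,118),(357,118)]:
  X,e=tri(ray(b,uv,True),ray(a,(343.4,317.6))); print("bow",X,e)
yaw=np.radians(-13); Rk=Ro.from_euler('z',yaw)*Ro.from_euler('y',-np.pi/6); print(Rk.as_matrix().round(3))
# panel corner based: panel plane point centre
P=(np.array([.52670511,.24773872,.095])+[.55026421,.34588429,.095]+np.array([.42367159,.2737756,.04])+[.44476505,.36772343,.04])/4
print("panel mid",P,"rel bow in key frame",Rk.inv().apply(X-P))
for n,c,fi in(("w",b,True),("s",a,False)):
  for p in [(-21,-5,18),(21,-5,18),(-21,-5,54),(21,-5,54),(-21,5,54),(21,5,54),(-21,5,18),(21,5,18)]:
    print(n,p,proj(c,X+Rk.apply((np.array(p)-[0,0,36])/1000),fi).round(0))
E
```

```text
[238, 238, 237, 231, 226, 244, 251, 252, 252, 252, 252, 252, 252, 252, 248, 221, 189, 195, 229, 233, 166, 90, 75, 76, 76, 77, 77, 75, 76, 75, 76, 80, 86, 87, 88, 88, 87, 86, 85, 83, 97, 165, 231, 236, 235, 235, 235, 235, 235, 235, 235, 235, 235, 234, 235, 234, 234, 235, 235, 234]Traceback (most recent call last):
  File "<stdin>", line 8, in <module>
ValueError: attempt to get argmax of an empty sequence
```

```bash
python3 - <<'E'
from h import *
b=load("w8");a=load("s8")
g=b["frame"][85:150,335:380].max(2)
k=(g<115).astype(np.uint8); nn,l,st,ce=cv2.connectedComponentsWithStats(k,connectivity=8); i=l[33,21]; print(st[i],ce[i]+[335,85]); uvw=ce[i]+[335,85]
cn=cv2.findContours((l==i).astype(np.uint8),0,1)[0][0]; print([(p+[335,85]).tolist() for p in cv2.approxPolyDP(cn,2,True)[:,0]])
X,e=tri(ray(b,uvw,True),ray(a,(343.4,317.6))); print("bow",X,e)
yaw=np.radians(-13); Rk=Ro.from_euler('z',yaw)*Ro.from_euler('y',-np.pi/6)
P=(np.array([.52670511,.24773872,.095])+[.55026421,.34588429,.095]+np.array([.42367159,.2737756,.04])+[.44476505,.36772343,.04])/4
print("panel mid",P,"rel bow in key frame",Rk.inv().apply(X-P))
for n,c,fi in(("w",b,True),("s",a,False)):
  print(n,[proj(c,X+Rk.apply((np.array(p)-[0,0,36])/1000),fi).round(0).tolist() for p in [(-21,-5,18),(21,-5,18),(-21,5,18),(21,5,18),(-21,-5,54),(21,-5,54),(-21,5,54),(21,5,54)]])
E
```

```text
[  8   9  27  47 891] [355.83950617 116.11560045]
[[354, 94], [349, 96], [343, 135], [360, 140], [369, 96]]
bow [0.46804023 0.31271169 0.10196924] [0.3527373829064773, 0.3527373829064466]
panel mid [0.48635149 0.30878051 0.0675    ] rel bow in key frame [ 0.00101719 -0.00028871  0.03921437]
w [[349.0, 94.0], [341.0, 136.0], [358.0, 96.0], [351.0, 138.0], [361.0, 92.0], [352.0, 140.0], [371.0, 95.0], [363.0, 142.0]]
s [[348.0, 325.0], [329.0, 314.0], [347.0, 330.0], [328.0, 318.0], [360.0, 317.0], [340.0, 305.0], [359.0, 322.0], [339.0, 310.0]]
```

```bash
python3 - <<'E'
from h import *
from workcell import bot
s=bot.read_state();R0=Ro.from_rotvec(s["tcp_rot"]);p0=s["tool_pos"]
Rk=Ro.from_euler('z',-13,degrees=True)*Ro.from_euler('y',-np.pi/6); n=Rk.as_matrix()[:,2]
X=np.array([.468,.3127,.102]); Rt=Rk*Ro.from_euler('xz',[180,180],degrees=True)
print("n",n.round(4),"ang",np.degrees((Rt*R0.inv()).as_rotvec()).round(2))
for z in (94,24): print(z,X+n*(z-36)/1000,((X+n*(z-36)/1000-p0)*100).round(2))
E
```

```text
n [-0.4872  0.1125  0.866 ] ang [ 0.11  0.11 -9.88]
94 [0.43974327 0.31922358 0.15222947] [ -0.98   7.21 -11.56]
24 [0.47384622 0.31135029 0.0916077 ] [  2.43   6.43 -17.63]
```

>>> drive_tool(
  deltas=[
    {"hand": 0.5, "offset": [-0.4, 3, -3], "angular": [0, 0, -5]},
    {"hand": 0.5, "offset": [-1, 6, -7], "angular": [0, 0, -9.9]},
    {"hand": 0.5, "offset": [-1, 7.2, -11.5], "angular": [0, 0, -9.9]},
    {"hand": 0.5, "offset": [-1, 7.2, -11.5], "angular": [0, 0, -9.9]},
    {"hand": 0.5, "offset": [-1, 7.2, -11.5], "angular": [0, 0, -9.9]},
    {"hand": 0.5, "offset": [-1, 7.2, -11.5], "angular": [0, 0, -9.9]},
  ],
)

```text
time: 24.9
tool_pos: [0.4408, 0.3197, 0.1557]
tcp_rot: [0.297, 2.599, -0.078]
wrist_force: [0.8, -0.1, 0.2]
width: 0.5
```

```bash
cat > sk.py <<'E'
from h import *
from workcell import bot
s=bot.read_state(); Rk=Ro.from_euler('z',-13,degrees=True)*Ro.from_euler('y',-np.pi/6); n=Rk.as_matrix()[:,2]
X=np.array([.468,.3127,.102])-n*.036; Rt=Rk*Ro.from_euler('xz',[180,180],degrees=True)
R0=Ro.from_rotvec(s["tcp_rot"])
print(s["time"],"tcp key mm",(Rk.inv().apply(s["tool_pos"]-X)*1000).round(1),"rot from rest deg",Rk.inv().apply(np.degrees((R0*Rt.inv()).as_rotvec())).round(1),"F",Rk.inv().apply(s["wrist_force"]).round(1),"T",Rk.inv().apply(s["torque"]).round(2),"w",s["width"].round(3),"q",s["q"].round(2))
E
python3 sk.py
```

```text
Traceback (most recent call last):
  File "sk.py", line 6, in <module>
    print(s["time"],"tcp key mm",(Rk.inv().apply(s["tool_pos"]-X)*1000).round(1),"rot from rest deg",Rk.inv().apply(np.degrees((R0*Rt.inv()).as_rotvec())).round(1),"F",Rk.inv().apply(s["wrist_force"]).round(1),"T",Rk.inv().apply(s["torque"]).round(2),"w",s["width"].round(3),"q",s["q"].round(2))
                                                                                                                                                                                                                                                               ^^^^^^^^^^^^^^^^
AttributeError: 'float' object has no attribute 'round'
```

>>> drive_tool(
  deltas=[
    {"hand": 0.5, "offset": [0.8, -0.2, -1.6], "angular": [0, 0, 0]},
    {"hand": 0.5, "offset": [2, -0.5, -3.9], "angular": [0, 0, 0]},
    {"hand": 0.5, "offset": [3, -0.75, -5.8], "angular": [0, 0, 0]},
    {"hand": 0.5, "offset": [3.3, -0.8, -6.3], "angular": [0, 0, 0]},
    {"hand": 0.5, "offset": [3.3, -0.8, -6.3], "angular": [0, 0, 0]},
    {"hand": 0.3, "offset": [3.3, -0.8, -6.3], "angular": [0, 0, 0]},
  ],
)

```text
time: 25.65
tool_pos: [0.4729, 0.3115, 0.0908]
tcp_rot: [0.296, 2.601, -0.081]
wrist_force: [0.6, 0.1, 0.9]
width: 0.31
```

```bash
sed -i 's/s\["width"\].round(3)/s["width"]/' sk.py; python3 sk.py
```

```text
25.65 tcp key mm [-1.3 -0.  23.8] rot from rest deg [-0.  -0.2  0. ] F [1.  0.3 0.5] T [-0.01  0.22 -0.03] w 0.31014050786175157 q [ 0.81  0.07  2.21 -0.73  0.71 -0.01]
```

>>> drive_tool(
  deltas=[
    {"hand": 0.1, "offset": [0, 0, 0], "angular": [0, 0, 0]},
    {"hand": 0, "offset": [0, 0, 0], "angular": [0, 0, 0]},
    {"hand": 0, "offset": [0, 0, 0], "angular": [0, 0, 0]},
    {"hand": 0, "offset": [0, 0, 0], "angular": [0, 0, 0]},
  ],
)

```text
time: 26.15
tool_pos: [0.4727, 0.3116, 0.0909]
tcp_rot: [0.296, 2.601, -0.081]
wrist_force: [-4.1, 0.9, 5.9]
width: 0.108
```

```bash
python3 sk.py
```

```text
26.15 tcp key mm [-1.3 -0.  24. ] rot from rest deg [-0.  -0.2  0. ] F [-0.7 -0.1  7.2] T [-0.34  0.24 -0.17] w 0.1075416967265124 q [ 0.81  0.07  2.21 -0.73  0.71 -0.01]
```

```bash
python3 - <<'E'
from h import *
b=load("w8")["frame"];a=load("s8")
im=np.zeros((600,800,3),np.uint8)
im[:,:400]=cv2.resize(b[160:310,30:130],(400,600),interpolation=2)
im[:400,400:]=cv2.resize(a["frame"][140:260,210:330],(400,400),interpolation=2)
cv2.imwrite("pics/c9.png",im)
w=load("w8")
for t in(0,.1,.2):
  P=seat2world((-65-75*np.sin(t),38-75*np.cos(t),69.5),M)
  print(t,((proj(w,P,True)-[30,160])*4).round(),((proj(a,P)-[210,140])*400/120+[400,0]).round(1))
E
```

```text
0 [ 53. 334.] [689.4  89.4]
0.1 [ 49. 311.] [698.7  94.5]
0.2 [ 46. 288.] [707.9 100.3]
```

View pics/c9.png

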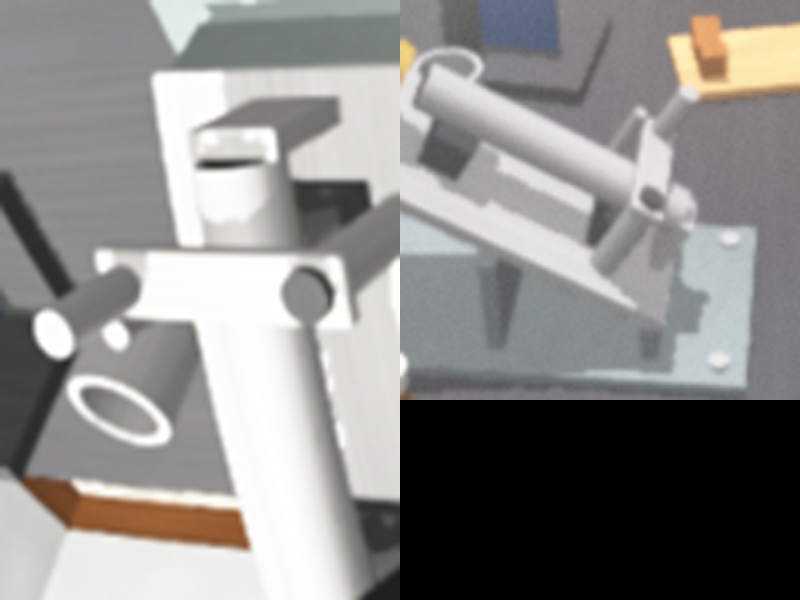

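>>> drive_tool(
  deltas=[
    {"hand": 0, "offset": [0, 0, 0], "angular": [4.9, -1.1, -8.7]},
    {"hand": 0, "offset": [0, 0, 0], "angular": [9.7, -2.2, -17.3]},
    {"hand": 0, "offset": [0, 0, 0], "angular": [14.6, -3.4, -26]},
    {"hand": 0, "offset": [0, 0, 0], "angular": [19.5, -4.5, -34.6]},
    {"hand": 0, "offset": [0, 0, 0], "angular": [24.4, -5.6, -43.3]},
    {"hand": 0, "offset": [0, 0, 0], "angular": [28.2, -6.5, -50.2]},
    {"hand": 0, "offset": [0, 0, 0], "angular": [29.2, -6.8, -52]},
  ],
)

```text
time: 27.02
tool_pos: [0.4741, 0.3132, 0.0916]
tcp_rot: [1.571, 2.127, 0.285]
wrist_force: [2.7, 3.4, 2.8]
width: 0.108
```

```bash
python3 sk.py
```

```text
27.025 tcp key mm [-0.2  1.9 24.1] rot from rest deg [  0.2  -0.1 -59.9] F [3.  4.  1.5] T [ 0.33 -0.16  0.87] w 0.10810229893711246 q [ 0.81  0.07  2.21 -0.73  0.71  1.03]
```

>>> drive_tool(
  deltas=[
    {"hand": 0, "offset": [0, 0, 0], "angular": [0, 0, 0]},
    {"hand": 0, "offset": [0, 0, 0], "angular": [0, 0, 0]},
    {"hand": 0, "offset": [0, 0, 0], "angular": [0, 0, 0]},
    {"hand": 0, "offset": [0, 0, 0], "angular": [0, 0, 0]},
    {"hand": 1, "offset": [0, 0, 0], "angular": [0, 0, 0]},
    {"hand": 1, "offset": [0, 0, 0], "angular": [0, 0, 0]},
    {"hand": 1, "offset": [0, 0, 0], "angular": [0, 0, 0]},
    {"hand": 1, "offset": [0, 0, 0], "angular": [0, 0, 0]},
  ],
)

```text
time: 28.02
tool_pos: [0.4719, 0.3101, 0.0892]
tcp_rot: [1.575, 2.127, 0.275]
wrist_force: [0.3, -1.3, 0.0]
width: 0.944
```

```bash
python3 sk.py
```

```text
28.025 tcp key mm [-2.5 -1.7 22.7] rot from rest deg [ -0.3  -0.1 -59.9] F [ 0.5 -1.2 -0.3] T [-0.05  0.27 -0.05] w 0.9437870102274626 q [ 0.8   0.07  2.21 -0.72  0.71  1.03]
```

>>> drive_tool(
  deltas=[
    {"hand": 1, "offset": [-0.5, 0.1, 0.9], "angular": [0, 0, 0]},
    {"hand": 1, "offset": [-2, 0.45, 3.5], "angular": [0, 0, 0]},
    {"hand": 1, "offset": [-4, 0.9, 7], "angular": [0, 0, 0]},
    {"hand": 1, "offset": [-6, 1.3, 10.5], "angular": [0, 0, 0]},
    {"hand": 1, "offset": [-6, 1.3, 12], "angular": [0, 0, 0]},
    {"hand": 1, "offset": [-6, 1.3, 12], "angular": [0, 0, 0]},
  ],
)

```text
time: 28.78
tool_pos: [0.4131, 0.3248, 0.2115]
tcp_rot: [1.574, 2.126, 0.283]
wrist_force: [0.4, 0.2, 0.8]
width: 1.004
```

```bash
python3 sk.py; python3 - <<'E'
from h import *
from workcell import bot
a=shot(bot,"side","s10"); o=load("s8")["frame"]
g=a["frame"][295:335,320:365].max(2); k=(g<70).astype(np.uint8); nn,l,st,ce=cv2.connectedComponentsWithStats(k); i=1+st[1:,4].argmax(); print("key blob now",st[i],ce[i]+[320,295],"before (343.4,317.6), 28x19, 299")
d=cv2.absdiff(a["frame"],o).max(2)[140:250,215:330]; print("machine change px>60:",(d>60).sum())
c=shot(bot,"scene","c10"); d=cv2.absdiff(c["frame"],load("c5")["frame"]).max(2)[170:260,290:380]; print((d>60).sum())
E
```

```text
28.775 tcp key mm [  6.1  -0.6 159. ] rot from rest deg [  0.   -0.1 -60. ] F [0.7 0.3 0.5] T [-0.    0.23 -0.  ] w 1.0035794825368498 q [ 0.93 -0.14  2.16 -0.59  0.98  0.93]
key blob now [ 10  13  27  20 299] [343.25752508 317.56856187] before (343.4,317.6), 28x19, 299
machine change px>60: 0
41
```

```bash
python3 -c "
from workcell import bot
print(bot.finish_job(), bot.read_state()['time'])"
```

```text
the job is handed in; nothing more can be done
the job is handed in; nothing more can be done
```

The job is done and handed in, with the clock at about 29 s of the 58 s allowed. I couldn't check directly that the motor started.

- **Strap, first:** I pushed it further open, from about 1.24 to 1.81 rad, because at its starting angle it overlapped where the tube's lower end had to come down.
- **Tube:** It was lowered into both V-blocks and then slid down-slope until the force at the foot stop rose sharply. I released it there. Close-up pictures show it lying square, with its lower end at the stop.
- **Strap, home:** I swung it by the stud until it stopped firmly against the pin. Afterwards the stud top showed exactly where the home angle puts it.
- **Key:** The gripper turned it 60° clockwise. The 0.87 N m reaction was well above the spring's 0.16 N m, so it was against its end stop. I held it there for about half a second, then opened the fingers. The key's image afterwards matched its rest position.
- **Last checks:** The side view of the machine, with tube and strap, did not change between before and after the key turn. The robot was clear of everything, and the highest wrist force in my readings was about 21 N. The hammer, angle plate, bottle and offcut were not touched.

Two readings were off. One rough estimate of the tube's angle while it hung in the gripper suggested a few degrees of skew, which the wrist view did not show. A scene-camera comparison around the upper end of the machine, taken against a picture with the arm still there, showed 41 changed pixels. I put these down to the arm and its shadow and did not look further.

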